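# Put the medium doming punches into the divided box

## Task

Four steel doming punches of three head sizes lean in the sloping rest. Put the two alike ones with the medium-size heads into the divided box, head down, one in a cell, each lowered gently to the cell's floor before you let go; feel for the cells, and do not ram the box or drop a punch into it. Leave the small-headed and the large-headed punch in the rest and everything else on the bench where it is.

Things in the scene. Friction and masses are not known exactly. Their poses are not given: they have to be found in the camera images.
- punch_a: Plain steel doming punch: a round flat-footed head 18 mm across and 18 mm tall (2 mm chamfer round its foot), tapering by 26 mm above the foot into a straight round shank 10 mm across; 110 mm long overall, about 0.1 kg. Origin: centre of the flat foot of the head; +z runs along the punch from head to shank end. Medium, to be put away. Leans in one of the rest's four places.
- punch_b: Plain steel doming punch: a round flat-footed head 18 mm across and 18 mm tall (2 mm chamfer round its foot), tapering by 26 mm above the foot into a straight round shank 10 mm across; 110 mm long overall, about 0.1 kg. Origin: centre of the flat foot of the head; +z runs along the punch from head to shank end. The other medium punch. Slim: may turn a few degrees in the grip.
- punch_small: Plain steel doming punch: a round flat-footed head 12 mm across and 18 mm tall (2 mm chamfer round its foot), tapering by 26 mm above the foot into a straight round shank 10 mm across; 110 mm long overall. Origin: centre of the flat foot of the head; +z runs along the punch from head to shank end. Look-alike that stays in the rest.
- punch_large: Plain steel doming punch: a round flat-footed head 25 mm across and 18 mm tall (2 mm chamfer round its foot), tapering by 26 mm above the foot into a straight round shank 10 mm across; 110 mm long overall. Origin: centre of the flat foot of the head; +z runs along the punch from head to shank end. Look-alike that stays in the rest; too large for a cell.
- rest: Sloping wooden rest, fixed; base 130 x 240 mm. Origin: centre of its underside, z up. Four punches lie side by side at y = -82.5, -27.5, 27.5, 82.5 mm, all leaning 35 degrees from vertical, heads low, shank ends towards the rest's -x (robot's side). They lie loose in slots that are open only on the upper +x side: draw a punch square to its axis (to +x and up) 20 mm or more, then lift. The ends have low cheeks, no higher than the prongs.
- rest_foot (a point): Middle of the row of punch feet on the rest (20 mm to +x of its origin, 30 up), axes as the rest. Two rails lie under the shanks, 36 and 56 mm up the punch from its foot, too close for the head to pass along; 10 mm prongs stand either side of each shank (12 mm gap), ending 59 mm up. From 60 to 110 mm up the shank is free: grip it there, across (along y).
- tray: Low wooden tray, fixed, 51 x 151 mm, rim 14 mm high. Origin: centre of its underside, x across, y along, z up. In it stands the divided plywood box, 35 x 109 mm, centred across the tray but wedged anywhere within 12 mm either way of the middle along y: that position is NOT reported and must be felt or seen. The box does not yield to pushes; never load it over about 30 N.
- tray_mid (a point): Middle of the tray at the height of the cell floors (11 mm above the tray's origin), axes as the tray. The box has four cells in a row along y, each 21 mm wide (y), 25 mm long (x) and 40 mm deep, with 5 mm flat-topped walls between and at the ends: cells repeat every 26 mm. Were the box in the middle, cell centres would be at y = -39, -13, 13, 39 mm, x = 0.
- ring_a: Silver ring with an oval stone, 21 mm across, 13 mm high, lying near the tray's -x side; leave alone. Origin: centre of its underside.
- ring_b: Another such ring, near the tray's +x side; leave alone.
- hammer: Small hammer, 220 mm long, lying at the far side of the bench; leave alone.
- tweezers: Steel tweezers, 145 mm long, 6 mm high, lying along the far (+x) side of the rest; leave alone.
- jar: Closed glass jar, 56 mm across, 60 mm high, far side; leave alone.
- mandrel: Tapered steel ring mandrel standing on a round 68 mm foot, 152 mm high, far side; leave alone.
There are look-alikes about, which are no part of the job. What is shaped like the punch_b but blue is not meant. What is shaped like the punch_a but pink is not meant.

How it is judged:
At the end, for the whole second after the job is handed in: Both medium punches at rest head down, each in its own cell: foot on its floor (9.5 to 15.5 mm above the tray's underside), within 13 mm across, 54 mm along of the tray's centre, upright or leaning under 0.5 rad, feet over 18 mm apart; small and large punch within 15 mm of their starts (x of punch_a in the frame of tray between -0.013 and 0.013 m and y of punch_a in the frame of tray between -0.054 and 0.054 m and z of punch_a in the frame of tray between 0.0095 and 0.0155 m and angle between each of punch_a, punch_b's own z axis and vertical below 0.5 rad and linear speed of each of punch_a, punch_b below 0.02 m/s and angular speed of each of punch_a, punch_b below 0.2 rad/s and x of punch_b in the frame of tray between -0.013 and 0.013 m and y of punch_b in the frame of tray between -0.054 and 0.054 m and z of punch_b in the frame of tray between 0.0095 and 0.0155 m and horizontal distance between punch_a and punch_b above 0.018 m and distance of each of punch_small, punch_large from where it was at the start of the episode below 0.015 m); the robot touches nothing.
It fails at once if a medium punch is dropped into a cell (faster than 0.45 m/s inside the box) ((linear speed of punch_a above 0.45 m/s and z of punch_a in the frame of tray below 0.049 m and y of punch_a in the frame of tray between -0.06 and 0.06 m and x of punch_a in the frame of tray between -0.015 and 0.015 m) or (linear speed of punch_b above 0.45 m/s and z of punch_b in the frame of tray below 0.049 m and y of punch_b in the frame of tray between -0.06 and 0.06 m and x of punch_b in the frame of tray between -0.015 and 0.015 m)).
It fails at once if the divided box is pressed, rammed or struck with more than 35 N (contact force between tray and anything else above 35 N).
It fails at once if a ring, the hammer, the tweezers, the jar or the mandrel is moved more than 30 mm (distance of any of ring_a, ring_b, hammer, tweezers, jar, mandrel from where it was at the start of the episode above 0.03 m).
It also fails if it takes over 64 s, if anything falls off the work surface, if the arm or the gripper's body presses on something with over 40 N, if the wrist force passes 120 N, or if a joint passes its speed limit or range.

## Robot

A 6-joint arm with a two-finger parallel gripper is mounted at the origin on the work surface. World frame = base frame: x ahead of the robot, y to its left, z up, the work surface at z = 0. Lengths are in m, angles in rad, forces in N, time in s.
With the tool pointing down it reaches from about 0.375 to 0.975 m from the base axis. Payload 3.8 kg.
Tool frame: the origin (TCP) lies on the centre line of the jaws, within the pads' length; the fingertips stand 14 mm ahead of it and the grasp point (between the pads) lies 5 mm behind it; x points along the fingers, y is the direction in which the jaws open and shut, and the axes are right-handed (so a half turn about x gives the same grasp; the last joint's range is limited). The gripper opens to 85 mm and grips with 20 to 120 N. Pads are 22 mm wide; open, the fingers measure 114 mm over their backs; the gripper's body (76 mm by 85 mm) begins 54 mm behind the grasp point. The pads swing forward as they close: fully open they stand 13 mm farther back than shut.
Start: joints at [-1.37, 0.264, 1.604, -0, 1.274, -0.037], TCP at [0.159, -0.656, 0.245] pointing down, gripper open.
Joint ranges: [-2.63, 2.63], [-0.94, 2.18], [0.31, 2.57], [-1.31, 4.45], [0, 2.66], [-2.55, 2.55]. Speed limits (rad/s): [2.57, 2.57, 3.14, 3.14, 3.14, 3.14].

## Interface

Orientations are given as a rotation vector (axis times angle).
In Python, from workcell import bot gives the robot as it stands.
- The arm moves only by the shell command python3 -m creep 'ROWS' [FORCE]. ROWS is JSON, a list of rows, each an object with "grip": the finger opening in cm, from 0 to 8.54; "dp": the shift along the tool's x, y, z in cm, a list of three; "rotation": the turn, a rotation vector about the tool's x, y, z in rad, a list of three. A call has 1 to 5 rows; each row is the pose to reach, as a shift and turn from the pose commanded when the call began, along the tool's axes at that moment; what a row does not reach only later rows make up. A row lasts 1/12 s, in which the tool goes at most 41.7 mm and 7.16 degrees, less where a joint would pass 70% of its speed; a pose out of reach is approached as far as the arm can. A call with a gripper value outside its range is refused whole. The fingers move at their own pace and stop on an object; FORCE is the grip in N (left out, the last holds). Time passes only in rows, so rows that repeat a pose let the fingers close. It gives the time, the measured TCP pose, the force and the opening at its end, in the units of the state.
- bot.read_state(): the state, without advancing time (a new reading comes with each control period).
- bot.read_camera(name): name is "scene" or "side" or "wrist"; returns (picture, depth): 420x560x3 uint8, red, green, blue; 420x560 float32, m along the optical axis (not along the pixel's ray), 0 where there is no reading.
- bot.get_calibration(name): a dict with "fx", "fy", "cx", "cy" (pixels), "rvec" (rotation vector, rad) and "tvec" (3), from world to camera coordinates, as OpenCV has them. Camera axes: x right, y down, z forward; pixel columns grow to the right and rows downward; lengths in m; the calibration is good to about 2 mm. A picture is of the moment at which its call begins: read the wrist's pose just before it. get_calibration takes no time and is no camera call; for the wrist camera it gives the pose at the moment of the call.
- bot.finish_job(): hands the job in, once; it reports no verdict.
The state is a dict: "time": time; "q": joint angles; "joint_vel": joint speeds; "joint_torque": joint torques, N m; "tool_pos": TCP position; "tcp_rot": TCP orientation; "wrist_force": force on the tool from outside, world axes, zero at the start; "torque": the same for the moment, N m; "width": opening from 0.0 (shut) to 1.0 (fully open).
Only numpy, scipy, OpenCV 4.12 (cv2) and the standard library are available. Lean on these libraries where they do the work, as an engineer would, in place of code of your own. Each camera call takes 0.05 s, during which the arm holds its last target.

## Working session

There is one attempt and no reset: what is moved stays moved. The work goes in short steps, Python scripts to look and compute and a shell command to move; the robot and the scene stay as the last step left them, time stands still between calls to the robot, and variables do not carry over. Pictures are saved under pics/ and viewed, and the job is handed in when it is done.

```bash
ls; mkdir -p pics
python3 - <<'E'
from workcell import bot
import cv2
s=bot.read_state(); print(s)
for n in("scene","side","wrist"):
    im,d=bot.read_camera(n); cv2.imwrite(f"pics/{n}0.png",im[:,:,::-1])
    print(n,bot.get_calibration(n))
    import numpy as np; np.savez(f"{n}0.npz",im=im,d=d,**bot.get_calibration(n))
E
```

```text
pics
{'time': 0.0, 'q': array([-1.36985966e+00,  2.64759249e-01,  1.60540131e+00,  2.86771390e-05,
        1.27372221e+00, -3.68849028e-02]), 'joint_vel': array([-0.00073172,  0.00079839, -0.00130557,  0.00012069, -0.00092922,
        0.00017775]), 'joint_torque': array([ 1.33258782e-03, -5.15105867e+01, -3.67311680e+01,  3.89891293e-04,
        1.30318818e-02,  1.07144314e-05]), 'tool_pos': array([ 0.15889371, -0.65529053,  0.24394316]), 'tcp_rot': array([ 2.09604172,  0.25284625, -2.09638017]), 'wrist_force': array([-0.56710543, -1.14486541,  1.14212543]), 'torque': array([-0.00423822, -0.00122495,  0.00536918]), 'width': 1.0038726291849682}
scene {'fx': 382.86487715082933, 'fy': 382.86487715082933, 'cx': 280.1389961366548, 'cy': 214.19480834554605, 'rvec': array([ 2.11741658,  0.6647756 , -0.31789406]), 'tvec': array([-0.41479093, -0.1303235 ,  1.20752445])}
side {'fx': 397.54848910724513, 'fy': 397.54848910724513, 'cx': 278.63473081241534, 'cy': 204.62165155357812, 'rvec': array([ 0.36738757, -2.61466361,  1.49391286]), 'tvec': array([0.51436237, 0.15149299, 0.64910225])}
wrist {'fx': 311.4233864998543, 'fy': 311.4233864998543, 'cx': 278.8045455711566, 'cy': 208.600278755685, 'rvec': array([-2.28284536,  1.79554049,  0.26001741]), 'tvec': array([-0.6741029 , -0.03673072,  0.37872334])}
```

View pics/scene0.png

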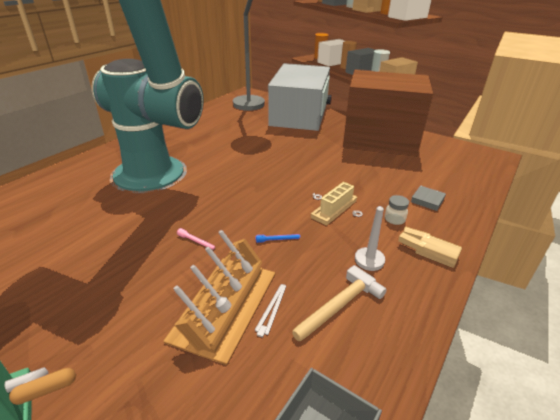

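View pics/side0.png

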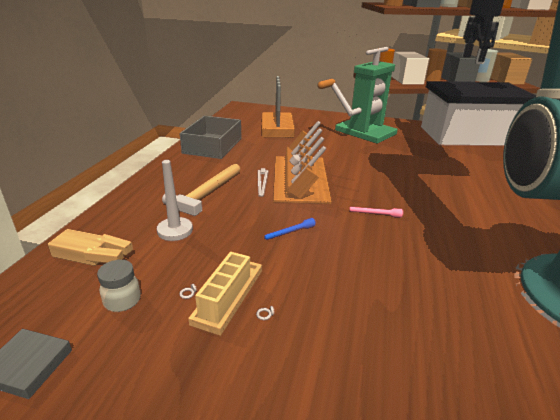

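View pics/wrist0.png

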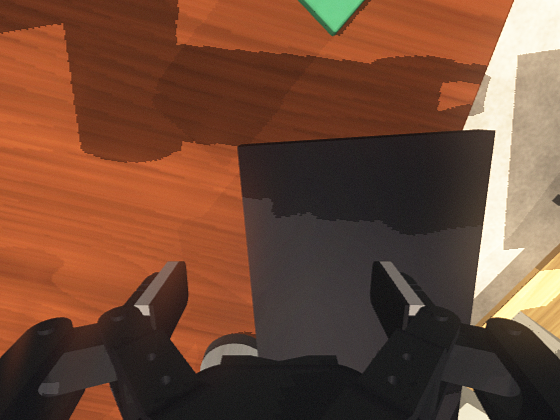

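Scene: rest with four punches around (225,300), tray and box at (336,203), blue look-alike at (278,238), pink at (195,240). Side: box at (226,290), rest at (302,170). Next I measure them in detail.

```bash
cat > h.py <<'E'
import numpy as np, cv2
from scipy.spatial.transform import Rotation as Ro
def load(f):
    z=np.load(f); return z['im'],z['d'],z
def cloud(d,c):
    v,u=np.mgrid[:d.shape[0],:d.shape[1]]
    P=np.stack([(u-c['cx'])/c['fx']*d,(v-c['cy'])/c['fy']*d,d],-1)
    R=Ro.from_rotvec(c['rvec']).as_matrix()
    W=(P-c['tvec'])@R
    W[d==0]=np.nan
    return W
def proj(X,c):
    R=Ro.from_rotvec(c['rvec']).as_matrix()
    p=np.atleast_2d(X)@R.T+c['tvec']
    return np.stack([p[:,0]/p[:,2]*c['fx']+c['cx'],p[:,1]/p[:,2]*c['fy']+c['cy']],1)
E
python3 - <<'E'
from h import *
for n,(r) in dict(scene=[(150,360,160,300),(170,230,300,370)],side=[(120,210,260,340),(240,335,170,290)]).items():
    im,d,c=load(n+'0.npz'); W=cloud(d,c)
    for i,(a,b,e,f) in enumerate(r):
        k=4
        cr=cv2.resize(im[a:b,e:f],None,fx=k,fy=k,interpolation=cv2.INTER_CUBIC) if (f-e)*k<800 and (b-a)*k<600 else cv2.resize(im[a:b,e:f],None,fx=2.8,fy=2.8,interpolation=cv2.INTER_CUBIC)
        cv2.imwrite(f'pics/{n}c{i}.png',cr[:,:,::-1])
    # top-down height map
    ok=np.isfinite(W[...,0])&(W[...,2]>-.02)&(W[...,2]<.2)
    w=W[ok]; col=im[ok]
    s=1000; H=np.zeros((600,800,3),np.uint8)  # x 0.3..0.9 rows ; y -0.4..0.4
    o=np.argsort(w[:,2]); w=w[o];col=col[o]
    r0=((0.95-w[:,0])*s).astype(int); c0=((0.4-w[:,1])*s).astype(int)
    m=(r0>=0)&(r0<599)&(c0>=0)&(c0<799)
    for dr in(0,1):
        for dc in (0,1): H[r0[m]+dr,np.minimum(c0[m]+dc,799)]=col[m]
    cv2.imwrite(f'pics/{n}_top.png',H[:,:,::-1])
E
```

```text
(no output)
```

View pics/scenec0.png

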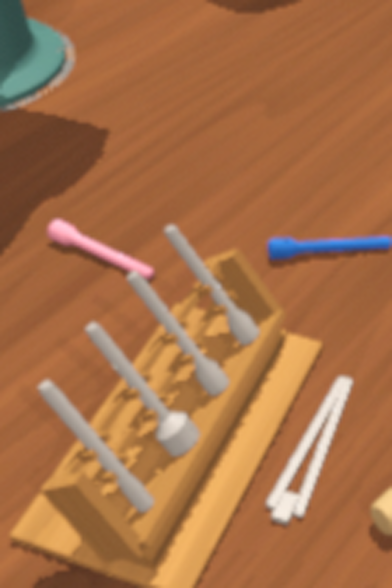

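View pics/scene_top.png

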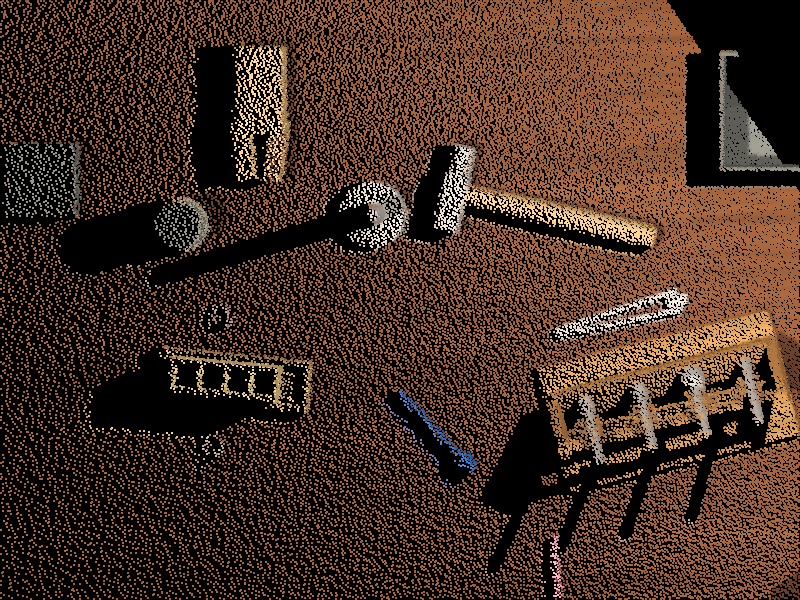

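View pics/side_top.png

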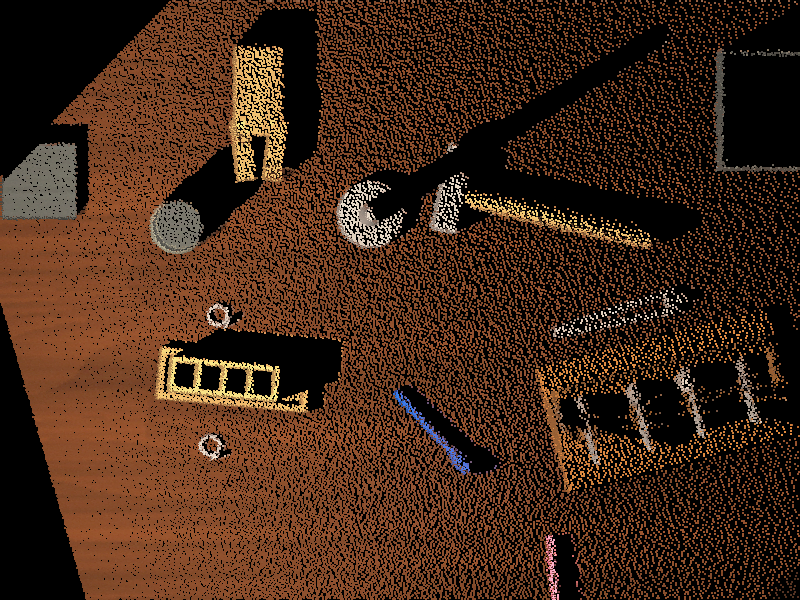

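View pics/sidec0.png

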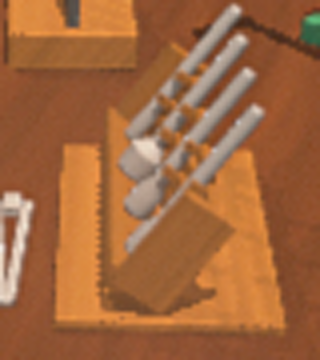

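Run:
```python
from h import *
from scipy.optimize import least_squares
allp={}
for n in('scene','side'):
    im,d,c=load(n+'0.npz'); W=cloud(d,c)
    hsv=cv2.cvtColor(im,cv2.COLOR_RGB2HSV)
    box=(W[...,0]>.4)&(W[...,0]<.65)&(W[...,1]>-.42)&(W[...,1]<-.1)&(W[...,2]>.03)&(W[...,2]<.14)
    m=box&(hsv[...,1]<60)
    er=m
    p=W[er]; allp[n]=p; print(n,len(p))
def axes(t):
    x,y,yaw=t[:3]; ca,sa=np.cos(yaw),np.sin(yaw)
    L=[]
    for yy in(-.0825,-.0275,.0275,.0825):
        o=np.array([x+ca*.02-sa*yy,y+sa*.02+ca*yy,.030])
        s=np.sin(np.radians(35)); a=np.array([-s*ca,-s*sa,np.cos(np.radians(35))]); L.append((o,a))
    return L
def res(t,p,dz=0):
    D=[]
    for o,a in axes(t):
        v=p-o-np.array([0,0,t[3]]); s=v@a; r=np.linalg.norm(v-s[:,None]*a,axis=1)-.005
        r=np.where((s>.044)&(s<.11),r,.02); D.append(r)
    D=np.array(D); k=np.abs(D).argmin(0); return D[k,np.arange(len(p))]
for n in('scene','side','both'):
    p=allp[n] if n!='both' else np.vstack(list(allp.values()))
    f=least_squares(res,[.55,-.275,.24,0],args=(p,),loss='soft_l1',f_scale=.001,diff_step=1e-4)
    r=res(f.x,p); print(n,np.round(f.x,4),(np.abs(r)<.002).sum(),np.median(np.abs(r)))
    T=f.x
np.save('rest.npy',T)
# head radius
for n in('scene','side'):
    p=allp[n]
    for i,(o,a) in enumerate(axes(T)):
        v=p-o-np.array([0,0,T[3]]); s=v@a; r=np.linalg.norm(v-s[:,None]*a,axis=1)
        m=(s>.003)&(s<.017)&(r<.02); m2=(s>.045)&(s<.11)&(r<.01)
        print(n,i,m.sum(),np.round(np.percentile(r[m]*1e3,[25,50,75]),1) if m.any() else '', m2.sum(),np.round(np.median(r[m2])*1e3,1))
# tray
for n in('scene','side'):
    im,d,c=load(n+'0.npz'); W=cloud(d,c)
    b=(W[...,0]>.5)&(W[...,0]<.65)&(W[...,1]>.05)&(W[...,1]<.28)
    for lo,hi in((.046,.056),(.011,.017)):
        q=W[b&(W[...,2]>lo)&(W[...,2]<hi)]
        rect=cv2.minAreaRect((q[:,:2]*1000).astype(np.float32)); print(n,lo,len(q),rect,np.median(q[:,2]))
```

```text
scene 1100
side 530
scene [ 0.5739 -0.2645  0.2528 -0.033 ] 365 0.0035070642064504833
side [ 0.5524 -0.2672  0.2529 -0.0019] 275 0.0018255243697302996
both [ 5.539e-01 -2.732e-01  2.400e-01 -3.000e-04] 327 0.006113741779330871
scene 0 37 [2.2 3.8 6.4] 177 4.2
scene 1 69 [ 6.2  7.1 10.2] 149 3.9
scene 2 41 [3.  4.4 6.9] 127 3.8
scene 3 36 [2.7 4.4 6.9] 116 3.6
side 0 15 [ 9.4 11.5 12.3] 35 8.8
side 1 30 [16.2 17.4 18.5] 39 9.1
side 2 30 [13.6 14.3 15.5] 35 8.2
side 3 7 [11.7 12.1 12.3] 39 9.3
scene 0.046 246 ((571.3151245117188, 175.9539337158203), (112.14463806152344, 37.789669036865234), 85.60490417480469) 0.05012421454461201
scene 0.011 203 ((588.0309448242188, 156.9591522216797), (157.118408203125, 61.39685821533203), 63.88482666015625) 0.014118007259585303
side 0.046 869 ((571.8425903320312, 176.5840606689453), (111.20771026611328, 36.760498046875), 84.66030883789062) 0.05082253246945021
side 0.011 715 ((587.6683959960938, 165.93673706054688), (152.76614379882812, 86.17332458496094), 84.58841705322266) 0.014071328178274223
```

```bash
cat > fit.py <<'E'
from h import *
from scipy.optimize import least_squares
def pts(n,tag):
    im,d,c=load(f'{n}{tag}.npz'); W=cloud(d,c); hsv=cv2.cvtColor(im,cv2.COLOR_RGB2HSV)
    m=(W[...,0]>.4)&(W[...,0]<.65)&(W[...,1]>-.42)&(W[...,1]<-.1)&(W[...,2]>.02)&(W[...,2]<.14)&(hsv[...,1]<70)
    return W[m]
def axes(t):
    x,y,yaw=t[:3]; ca,sa=np.cos(yaw),np.sin(yaw); L=[]
    for yy in(-.0825,-.0275,.0275,.0825):
        o=np.array([x+ca*.02-sa*yy,y+sa*.02+ca*yy,.030])
        s=np.sin(np.radians(35)); a=np.array([-s*ca,-s*sa,np.cos(np.radians(35))]); L.append((o,a))
    return L
def res(t,p):
    D=[]
    for o,a in axes(t):
        v=p-o; s=v@a; r=np.linalg.norm(v-s[:,None]*a,axis=1)-.005
        r=r+np.maximum(0,.046-s)+np.maximum(0,s-.110); D.append(r)
    D=np.array(D); k=np.abs(D).argmin(0); return D[k,np.arange(len(p))]
def fit(p):
    t=np.array([.551,-.27,.25])
    for fs in(.01,.004,.0015,.001):
        t=least_squares(res,t,args=(p,),loss='cauchy',f_scale=fs,diff_step=1e-4).x
    return t
def heads(T,p):
    for i,(o,a) in enumerate(axes(T)):
        v=p-o; s=v@a; r=np.linalg.norm(v-s[:,None]*a,axis=1)
        m=(s>.004)&(s<.017)&(r<.02); m2=(s>.05)&(s<.11)&(r<.012)
        yr=np.array([-np.sin(T[2]),np.cos(T[2]),0])
        print(i,'head',m.sum(),np.round(np.percentile(r[m]*1e3,[25,50,75]),1) if m.any() else '','yspan',np.round(np.percentile(v[m]@yr*1e3,[2,98]),1) if m.any() else '','shank',m2.sum(),np.round(np.median(r[m2])*1e3,1), 'y',np.round(np.median((v@yr)[m2])*1e3,1), 'smax',np.round(s[m2].max()*1e3) if m2.any() else '')
E
python3 - <<'E'
from fit import *
P=[pts('scene',0),pts('side',0)]
for p in P+[np.vstack(P)]:
    t=fit(p); r=res(t,p); print(np.round(t,4),(abs(r)<.002).sum(),len(p)); heads(t,p)
E
```

```text
[ 0.5591 -0.2696  0.2491] 489 1164
0 head 29 [3.5 4.7 6. ] yspan [-2.6  5.7] shank 171 5.0 y 1.6 smax 110.0
1 head 51 [4.6 6.3 8.8] yspan [-8.6  8.4] shank 144 4.6 y 1.3 smax 110.0
2 head 31 [2.4 4.4 6.6] yspan [-5.5  6.1] shank 125 4.9 y 1.2 smax 110.0
3 head 27 [2.8 4.4 7.2] yspan [-5.   6.2] shank 111 5.0 y 0.8 smax 110.0
[ 0.5531 -0.2595  0.2519] 231 581
0 head 15 [3.3 4.8 6.4] yspan [-6.9  1.3] shank 68 4.9 y -3.6 smax 110.0
1 head 37 [4.3 6.  8. ] yspan [-3.5  7.8] shank 74 4.7 y -3.6 smax 108.0
2 head 31 [2.9 3.7 5.8] yspan [-4.9  3.6] shank 84 4.6 y -3.2 smax 110.0
3 head 10 [3.  4.2 5.3] yspan [-5.2  0.3] shank 84 4.7 y -3.4 smax 110.0
[ 0.5503 -0.2676  0.2465] 871 1745
0 head 62 [4.8 5.5 6.3] yspan [-6.6  7.7] shank 241 4.5 y -1.1 smax 110.0
1 head 118 [11.2 11.8 12.6] yspan [-12.6  14.5] shank 222 4.6 y -0.6 smax 110.0
2 head 84 [7.8 8.7 9.1] yspan [-9.4 10.6] shank 213 4.4 y -0.5 smax 110.0
3 head 58 [7.5 8.4 9. ] yspan [-9.   6.6] shank 202 4.4 y 0.3 smax 110.0
```

```bash
cat > tgt.py <<'E'
from fit import *
import sys
from workcell import bot
T=np.array([.5503,-.2676,.2465])
def graspR(T,sgn):
    a=axes(T)[0][1]; x=-a; y=sgn*np.array([-np.sin(T[2]),np.cos(T[2]),0]); return np.stack([x,y,np.cross(x,y)],1)
def downR(yaw,sgn):
    x=np.array([0,0,-1.]); y=sgn*np.array([-np.sin(yaw),np.cos(yaw),0]); return np.stack([x,y,np.cross(x,y)],1)
def show(p,R,label=''):
    s=bot.read_state(); R0=Ro.from_rotvec(s['tcp_rot']).as_matrix()
    print(label,'t',round(s['time'],2),'dp cm',np.round(R0.T@(p-s['tool_pos'])*100,2),'rot',np.round(Ro.from_matrix(R0.T@R).as_rotvec(),3),'F',np.round(s['wrist_force'],1),'w',round(s['width']*8.5,2),'pos',np.round(s['tool_pos'],4))
E
python3 - <<'E'
from tgt import *
s=bot.read_state(); print(Ro.from_rotvec(s['tcp_rot']).as_matrix().round(2))
for sg in(1,-1):
    R=graspR(T,sg); o,a=axes(T)[3]
    print(o+.082*a)
    show(o+(.082+.10)*a,R,sg)
    show(np.zeros(3),downR(-.085,sg),'place')
E
```

```text
[[-0.    0.24 -0.97]
 [ 0.   -0.97 -0.24]
 [-1.   -0.   -0.  ]]
[ 0.50395295 -0.1941902   0.09717047]
1 t 0.15 dp cm [  6.58 -36.64 -38.66] rot [ 2.988e+00 -1.000e-03 -9.420e-01] F [0.8 1.  0.3] w 8.53 pos [ 0.1589 -0.6555  0.2442]
place t 0.15 dp cm [ 2.454e+01 -6.740e+01  1.000e-02] rot [-2.819 -0.003  0.   ] F [0.8 1.  0.3] w 8.53 pos [ 0.1589 -0.6555  0.2442]
[ 0.50395295 -0.1941902   0.09717047]
-1 t 0.15 dp cm [  6.58 -36.64 -38.66] rot [-0.009  0.611 -0.001] F [0.8 1.  0.3] w 8.53 pos [ 0.1589 -0.6555  0.2442]
place t 0.15 dp cm [ 2.454e+01 -6.740e+01  1.000e-02] rot [0.323 0.    0.002] F [0.8 1.  0.3] w 8.53 pos [ 0.1589 -0.6555  0.2442]
```

```bash
for i in 1; do python3 -m creep '[{"grip":3.5,"dp":[0,-3,-3],"rotation":[0,0.1,0]},{"grip":3.5,"dp":[0,-5.5,-6],"rotation":[0,0.2,0]},{"grip":3.5,"dp":[0,-8.5,-9],"rotation":[0,0.3,0]},{"grip":3.5,"dp":[0,-11,-12],"rotation":[0,0.4,0]},{"grip":3.5,"dp":[0,-14,-15],"rotation":[0,0.5,0]}]' 60; done
python3 -c "
from tgt import *
o,a=axes(T)[3]; show(o+.182*a,graspR(T,-1))"
```

```text
time: 0.57
tool_pos: [0.2725, -0.4845, 0.2459]
tcp_rot: [2.587, 0.307, -1.526]
wrist_force: [0.3, 0.5, -0.5]
width: 0.409
 t 0.57 dp cm [ 17.22 -22.74 -17.43] rot [-0.007  0.106 -0.006] F [ 0.3  0.5 -0.5] w 3.48 pos [ 0.2725 -0.4845  0.2459]
```

```bash
python3 -m creep '[{"grip":3.5,"dp":[1,-3,-3],"rotation":[0,0.05,0]},{"grip":3.5,"dp":[3,-6,-5],"rotation":[0,0.1,0]},{"grip":3.5,"dp":[5,-9,-7],"rotation":[0,0.106,0]},{"grip":3.5,"dp":[7,-12,-9],"rotation":[-0.007,0.106,-0.006]},{"grip":3.5,"dp":[9,-15,-11],"rotation":[-0.007,0.106,-0.006]}]'
python3 - <<'E'
from tgt import *
o,a=axes(T)[3]; show(o+.182*a,graspR(T,-1))
for n in("wrist",):
    c=bot.get_calibration(n); im,d=bot.read_camera(n); cv2.imwrite(f"pics/{n}1.png",im[:,:,::-1]); np.savez(f"{n}1.npz",im=im,d=d,**c)
p=pts('wrist',1); print(len(p))
t=fit(p); print(t); heads(t,p); heads(T,p)
E
```

```text
time: 0.98
tool_pos: [0.3718, -0.3051, 0.2183]
tcp_rot: [2.668, 0.33, -1.398]
wrist_force: [1.2, -0.5, 0.5]
width: 0.407
 t 0.98 dp cm [ 8.8  -7.53 -5.8 ] rot [-0.002  0.005  0.001] F [ 1.2 -0.5  0.5] w 3.46 pos [ 0.3718 -0.3051  0.2183]
626
[ 0.55160199 -0.26845346  0.24059993]
0 head 0  yspan  shank 120 5.0 y 4.5 smax 110.0
1 head 12 [12.  12.6 13. ] yspan [ 3.2 13. ] shank 54 4.8 y 4.4 smax 110.0
2 head 0  yspan  shank 32 7.8 y 7.6 smax 110.0
3 head 0  yspan  shank 3 3.6 y 3.4 smax 110.0
0 head 0  yspan  shank 123 4.4 y 3.5 smax 110.0
1 head 14 [11.7 11.8 11.8] yspan [ 2.  11.8] shank 60 4.4 y 3.3 smax 110.0
2 head 0  yspan  shank 39 4.6 y 3.3 smax 110.0
3 head 0  yspan  shank 10 3.5 y 1.6 smax 110.0
```

View pics/wrist1.png

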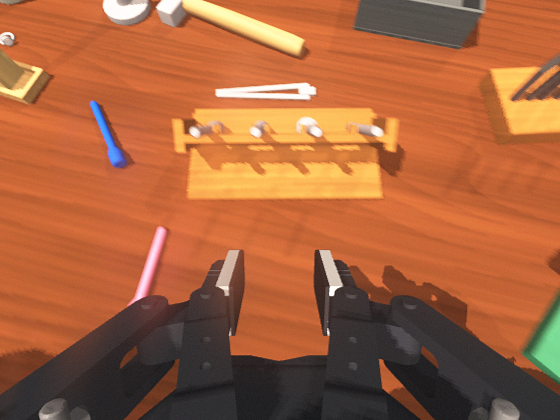

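The wrist view shows the four shanks end-on at about (205,130), (260,128), (310,127) and (368,130), with the large head third from the left. That agrees with the fit, so the mediums are the two on the left.

```bash
python3 -m creep '[{"grip":3.5,"dp":[1,-2.2,-1.7],"rotation":[0,0.004,0]},{"grip":3.5,"dp":[2,-4.4,-3.4],"rotation":[0,0.004,0]},{"grip":3.5,"dp":[3,-6.4,-5],"rotation":[0,0.004,0]},{"grip":3.5,"dp":[4,-7.5,-5.8],"rotation":[0,0.004,0]},{"grip":3.5,"dp":[4,-7.5,-5.8],"rotation":[0,0.004,0]}]'
python3 - <<'E'
from tgt import *
o,a=axes(T)[3]; show(o+.082*a,graspR(T,-1))
for n in("wrist",'scene','side'):
    c=bot.get_calibration(n); im,d=bot.read_camera(n); cv2.imwrite(f"pics/{n}2.png",im[:,:,::-1]); np.savez(f"{n}2.npz",im=im,d=d,**c)
p=pts('wrist',2); print(len(p))
t=fit(p); print(t); heads(t,p); heads(T,p)
E
```

```text
time: 1.45
tool_pos: [0.422, -0.2136, 0.2186]
tcp_rot: [2.668, 0.339, -1.391]
wrist_force: [-0.2, 0.5, -1.2]
width: 0.412
 t 1.45 dp cm [14.78  0.19  0.05] rot [0.002 0.001 0.005] F [-0.2  0.5 -1.2] w 3.5 pos [ 0.422  -0.2136  0.2186]
1854
[ 0.55039432 -0.26829068  0.25098596]
0 head 39 [5.6 5.7 6.2] yspan [0.8 6.5] shank 353 4.9 y 4.2 smax 110.0
1 head 47 [12.  12.2 12.3] yspan [ 0.6 12.5] shank 243 4.9 y 3.6 smax 110.0
2 head 21 [8.5 8.6 8.8] yspan [-2.9  7.9] shank 191 4.8 y 2.6 smax 110.0
3 head 19 [8.5 8.6 8.6] yspan [-6.3  5.6] shank 137 4.6 y 0.6 smax 110.0
0 head 39 [5.2 5.6 5.8] yspan [0.2 5.9] shank 359 4.4 y 3.3 smax 110.0
1 head 47 [11.6 11.8 12. ] yspan [-0.  11.8] shank 243 4.4 y 2.7 smax 110.0
2 head 21 [8.2 8.3 8.5] yspan [-3.5  7.3] shank 190 4.3 y 1.8 smax 110.0
3 head 18 [8.1 8.2 8.4] yspan [-6.6  5. ] shank 131 4.3 y -0.1 smax 110.0
```

View pics/wrist2.png

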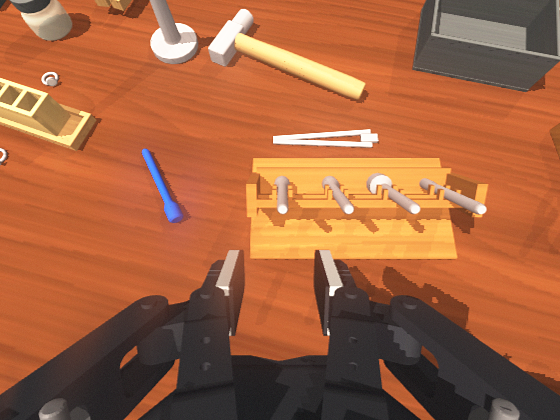

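```bash
sed -i 's/^T=np.*/T=np.array([.5504,-.2681,.249])/' tgt.py; python3 -m creep '[{"grip":3.5,"dp":[3,0.1,0],"rotation":[0,0.002,0.004]},{"grip":3.5,"dp":[6,0.15,0],"rotation":[0.002,0,0.004]},{"grip":3.5,"dp":[8.5,0.2,0.05],"rotation":[0.002,0,0.004]},{"grip":3.5,"dp":[10,0.2,0.05],"rotation":[0.002,0,0.004]},{"grip":3.5,"dp":[10,0.2,0.05],"rotation":[0.002,0,0.004]}]'
python3 - <<'E'
from tgt import *
o,a=axes(T)[3]; show(o+.082*a,graspR(T,-1))
for n in("wrist",):
    c=bot.get_calibration(n); im,d=bot.read_camera(n); cv2.imwrite(f"pics/{n}3.png",im[:,:,::-1]); np.savez(f"{n}3.npz",im=im,d=d,**c)
p=pts('wrist',3); print(len(p))
t=fit(p); print(t); heads(t,p); heads(T,p)
E
```

```text
time: 2.02
tool_pos: [0.4764, -0.2042, 0.1337]
tcp_rot: [2.671, 0.329, -1.399]
wrist_force: [0.2, 0.8, 0.1]
width: 0.408
 t 2.02 dp cm [ 4.65 -0.24 -0.29] rot [-0.008  0.004 -0.   ] F [0.2 0.8 0.1] w 3.47 pos [ 0.4764 -0.2042  0.1337]
4972
[ 0.55563065 -0.26057353  0.25767821]
0 head 63 [3.6 4.5 5.3] yspan [-6.5  0.2] shank 794 5.2 y -1.8 smax 100.0
1 head 88 [4.1 5.2 6.9] yspan [-8.1  6.5] shank 747 4.5 y -2.3 smax 110.0
2 head 43 [2.2 4.2 6.3] yspan [-9.7  2.4] shank 579 4.5 y -3.2 smax 110.0
3 head 38 [3.7 7.  9.5] yspan [-12.3   0.4] shank 353 5.1 y -5.1 smax 110.0
0 head 102 [5.4 5.7 6. ] yspan [0.1 6.2] shank 767 4.8 y 4.0 smax 96.0
1 head 144 [11.8 12.  12.2] yspan [-2.2 12.5] shank 863 4.8 y 3.4 smax 110.0
2 head 72 [8.3 8.5 8.6] yspan [-3.7  8.7] shank 666 4.6 y 2.6 smax 110.0
3 head 52 [8.2 8.3 8.5] yspan [-5.8  6.5] shank 406 4.4 y 0.8 smax 110.0
```

View pics/wrist3.png

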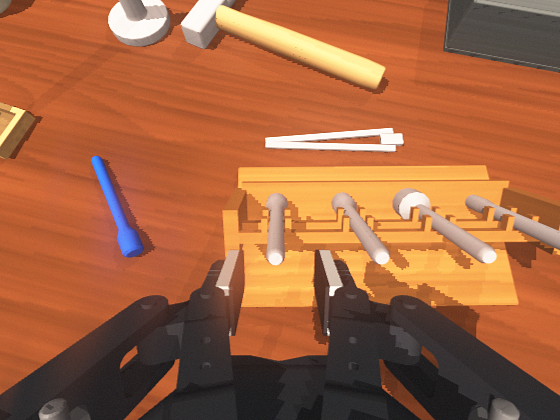

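```bash
python3 -m creep '[{"grip":3.5,"dp":[0,-0.25,-0.29],"rotation":[-0.008,0.004,0]},{"grip":3.5,"dp":[1.6,-0.25,-0.29],"rotation":[-0.008,0.004,0]},{"grip":3.5,"dp":[3.2,-0.25,-0.29],"rotation":[-0.008,0.004,0]},{"grip":3.5,"dp":[4.6,-0.25,-0.29],"rotation":[-0.008,0.004,0]},{"grip":3.5,"dp":[4.6,-0.25,-0.29],"rotation":[-0.008,0.004,0]}]'
python3 - <<'E'
from tgt import *
o,a=axes(T)[3]; show(o+.082*a,graspR(T,-1))
for n in("wrist",'side'):
    c=bot.get_calibration(n); im,d=bot.read_camera(n); cv2.imwrite(f"pics/{n}4.png",im[:,:,::-1]); np.savez(f"{n}4.npz",im=im,d=d,**c)
p=pts('wrist',4);  heads(T,p)
im=cv2.imread('pics/side4.png')[90:220,240:370]; cv2.imwrite('pics/side4c.png',cv2.resize(im,None,fx=4,fy=4,interpolation=2))
E
```

```text
time: 2.48
tool_pos: [0.5048, -0.1956, 0.1009]
tcp_rot: [2.668, 0.331, -1.382]
wrist_force: [-0.5, 0.2, -0.3]
width: 0.414
 t 2.48 dp cm [ 0.26 -0.1   0.27] rot [ 0.003 -0.003 -0.004] F [-0.5  0.2 -0.3] w 3.51 pos [ 0.5048 -0.1956  0.1009]
0 head 183 [5.5 5.7 6. ] yspan [-0.1  6.6] shank 2 5.0 y 3.8 smax 50.0
1 head 262 [11.7 11.9 12.2] yspan [-3.2 12.5] shank 2045 4.8 y 3.7 smax 110.0
2 head 153 [8.2 8.5 8.7] yspan [-3.9  9. ] shank 1021 4.6 y 2.6 smax 102.0
3 head 105 [8.2 8.3 8.5] yspan [-7.3  7.1] shank 1219 4.5 y -0.3 smax 110.0
```

View pics/wrist4.png

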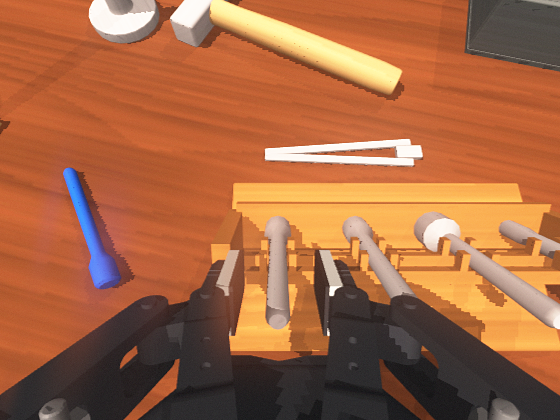

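View pics/side4c.png

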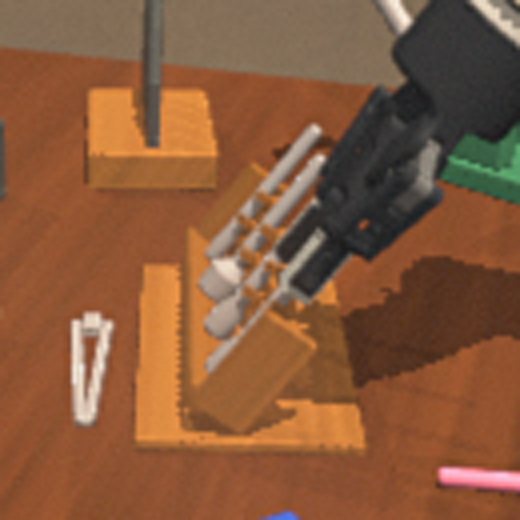

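```bash
for k in 1 2 3; do python3 -m creep '[{"grip":3.5,"dp":[0,0,0],"rotation":[0,0,0]}]' >/dev/null
python3 - <<'E'
from tgt import *
o,a=axes(T)[3]; show(o+.082*a,graspR(T,-1))
E
done
```

```text
t 2.67 dp cm [ 0.4  -0.18  0.37] rot [ 0.004 -0.005 -0.006] F [ 0.4 -0.3 -0.1] w 3.47 pos [ 0.505  -0.1963  0.1026]
 t 2.75 dp cm [ 0.4  -0.17  0.37] rot [ 0.004 -0.005 -0.006] F [-0.5 -0.3  0.7] w 3.49 pos [ 0.505  -0.1963  0.1025]
 t 2.83 dp cm [ 0.37 -0.15  0.35] rot [ 0.004 -0.004 -0.006] F [ 0.5 -0.8  0.2] w 3.49 pos [ 0.5049 -0.196   0.1023]
```

```bash
python3 -m creep '[{"grip":3.5,"dp":[0.3,-0.15,0.35],"rotation":[0.004,-0.004,-0.006]},{"grip":3.5,"dp":[0.3,-0.15,0.35],"rotation":[0.004,-0.004,-0.006]},{"grip":3.5,"dp":[0.3,-0.15,0.35],"rotation":[0.004,-0.004,-0.006]},{"grip":3.5,"dp":[0.3,-0.15,0.35],"rotation":[0.004,-0.004,-0.006]}]' >/dev/null
python3 -c "
from tgt import *
o,a=axes(T)[3]; show(o+.082*a,graspR(T,-1))"
python3 -m creep '[{"grip":0.6,"dp":[0,0,0],"rotation":[0,0,0]},{"grip":0.6,"dp":[0,0,0],"rotation":[0,0,0]},{"grip":0.6,"dp":[0,0,0],"rotation":[0,0,0]},{"grip":0.6,"dp":[0,0,0],"rotation":[0,0,0]},{"grip":0.6,"dp":[0,0,0],"rotation":[0,0,0]}]' 80
```

```text
t 3.17 dp cm [-0.03  0.09 -0.09] rot [-0.001  0.001  0.002] F [ 0.3 -0.  -0.4] w 3.47 pos [ 0.5031 -0.1941  0.0964]
time: 3.58
tool_pos: [0.5033, -0.1944, 0.0967]
tcp_rot: [2.668, 0.335, -1.391]
wrist_force: [-0.5, -0.8, 1.9]
width: 0.094
```

```bash
python3 -m creep '[{"grip":0,"dp":[0,0,0],"rotation":[0,0,0]},{"grip":0,"dp":[0,0,0],"rotation":[0,0,0]},{"grip":0,"dp":[0,0,0],"rotation":[0,0,0]}]' 80
python3 -c "
from tgt import *
o,a=axes(T)[3]; show(o+.082*a,graspR(T,-1))"
```

```text
time: 3.83
tool_pos: [0.5033, -0.1944, 0.0967]
tcp_rot: [2.668, 0.335, -1.391]
wrist_force: [-2.1, -1.7, 2.5]
width: 0.099
 t 3.83 dp cm [-0.01  0.05 -0.07] rot [-0.     0.001  0.001] F [-2.1 -1.7  2.5] w 0.84 pos [ 0.5033 -0.1944  0.0967]
```

```bash
python3 -m creep '[{"grip":0,"dp":[0,0,-0.4],"rotation":[0,0,0]},{"grip":0,"dp":[0,0,-1],"rotation":[0,0,0]},{"grip":0,"dp":[0,0,-1.8],"rotation":[0,0,0]},{"grip":0,"dp":[0,0,-2.7],"rotation":[0,0,0]},{"grip":0,"dp":[0,0,-3.5],"rotation":[0,0,0]}]' 
python3 -m creep '[{"grip":0,"dp":[0,0,-1],"rotation":[0,0,0]},{"grip":0,"dp":[-0.8,0,-2],"rotation":[0,0,0]},{"grip":0,"dp":[-2.4,0,-3],"rotation":[0,0,0]},{"grip":0,"dp":[-4,0,-4],"rotation":[0,0,0]},{"grip":0,"dp":[-6,0,-5],"rotation":[0,0,0]}]'
python3 - <<'E'
from tgt import *
for n in("wrist",'scene'):
    c=bot.get_calibration(n); im,d=bot.read_camera(n); cv2.imwrite(f"pics/{n}5.png",im[:,:,::-1]); np.savez(f"{n}5.npz",im=im,d=d,**c)
E
```

```text
time: 4.25
tool_pos: [0.5303, -0.1864, 0.1157]
tcp_rot: [2.669, 0.338, -1.394]
wrist_force: [0.8, 0.5, -1.1]
width: 0.093
time: 4.67
tool_pos: [0.537, -0.1843, 0.1938]
tcp_rot: [2.668, 0.34, -1.395]
wrist_force: [-0.4, 0.0, -1.3]
width: 0.093
```

View pics/wrist5.png

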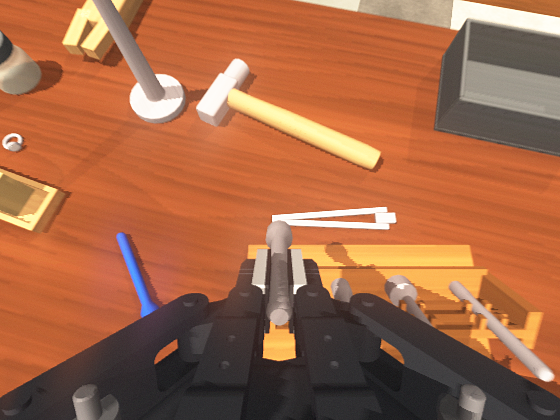

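View pics/scene5.png

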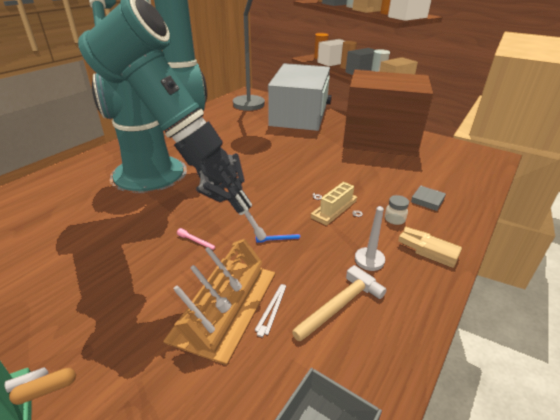

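```bash
cat > boxfit.py <<'E'
from h import *
from scipy.optimize import minimize
def bpts(n,tag):
    im,d,c=load(f'{n}{tag}.npz'); W=cloud(d,c)
    m=(W[...,0]>.53)&(W[...,0]<.61)&(W[...,1]>.10)&(W[...,1]<.25)&(W[...,2]>.047)&(W[...,2]<.055)
    return W[m]
def sd(t,q):
    ca,sa=np.cos(t[2]),np.sin(t[2]); v=q[:,:2]-t[:2]; x=v[:,0]*ca+v[:,1]*sa; y=-v[:,0]*sa+v[:,1]*ca
    out=np.maximum(abs(x)-.0175,abs(y)-.0545)
    inn=np.full(len(q),-1.)
    for yc in(-.039,-.013,.013,.039): inn=np.maximum(inn,np.minimum(.0125-abs(x),.0105-abs(y-yc)))
    return np.maximum(0,np.maximum(out,inn))
def bfit(q):
    best=None
    for y0 in np.arange(.16,.192,.004):
        r=minimize(lambda t:np.minimum(sd(t*[1,1,1],q),.004).sum(),[.5716,y0,-.085],method='Nelder-Mead',options=dict(initial_simplex=[[.5716,y0,-.085],[.5736,y0,-.085],[.5716,y0+.003,-.085],[.5716,y0,-.07]],xatol=1e-5,fatol=1e-7,maxiter=2000))
        if best is None or r.fun<best.fun: best=r
    return best.x,best.fun/len(q)*1e3
E
python3 - <<'E'
from boxfit import *
for n in('scene','side'):
    q=bpts(n,0); print(n,len(q),bfit(q))
q=np.vstack([bpts('scene',0),bpts('side',0)]);print(bfit(q))
E
python3 - <<'E'
from tgt import *
R=downR(-.085,-1)
show(np.array([.5716,.1763,.28]),R)
E
```

```text
scene 228 (array([ 0.57190735,  0.17494962, -0.09261365]), np.float64(0.15646918791548411))
side 809 (array([ 0.57148922,  0.17702622, -0.09759611]), np.float64(0.05523445785388138))
(array([ 0.57158903,  0.17668151, -0.09530636]), np.float64(0.11903924596509677))
 t 4.77 dp cm [  0.25 -34.36 -14.6 ] rot [ 0.325 -0.61   0.1  ] F [ 0.9 -1.5 -0.2] w 0.83 pos [ 0.5397 -0.1867  0.1989]
```

```bash
python3 -m creep '[{"grip":0,"dp":[-2,-2,-1],"rotation":[0.05,-0.1,0.02]},{"grip":0,"dp":[-2.5,-5.5,-3],"rotation":[0.1,-0.2,0.03]},{"grip":0,"dp":[-2.5,-9,-5],"rotation":[0.15,-0.3,0.05]},{"grip":0,"dp":[-2,-12.5,-6.5],"rotation":[0.2,-0.4,0.07]},{"grip":0,"dp":[-1.5,-16,-8],"rotation":[0.27,-0.5,0.08]}]'
python3 -c "
from tgt import *
show(np.array([.5716,.1767,.26]),downR(-.0955,-1))"
```

```text
time: 5.18
tool_pos: [0.5434, -0.0774, 0.2372]
tcp_rot: [2.493, 0.149, -1.874]
wrist_force: [0.8, 0.5, -0.8]
width: 0.093
 t 5.18 dp cm [  0.23 -25.14  -5.18] rot [ 0.176 -0.279  0.068] F [ 0.8  0.5 -0.8] w 0.79 pos [ 0.5434 -0.0774  0.2372]
```

```bash
python3 -m creep '[{"grip":0,"dp":[0,-3.5,-0.5],"rotation":[0.02,-0.04,0.01]},{"grip":0,"dp":[0,-7,-1],"rotation":[0.04,-0.08,0.01]},{"grip":0,"dp":[0,-10.5,-1.5],"rotation":[0.06,-0.11,0.02]},{"grip":0,"dp":[0,-14,-2],"rotation":[0.08,-0.11,0.02]},{"grip":0,"dp":[0,-17,-2.5],"rotation":[0.08,-0.11,0.02]}]' >/dev/null
python3 -m creep '[{"grip":0,"dp":[0,0,0],"rotation":[0,0,0]},{"grip":0,"dp":[0,0,0],"rotation":[0,0,0]}]'
python3 -c "
from tgt import *
show(np.array([.5716,.1767,.26]),downR(-.0955,-1))"
```

```text
time: 5.77
tool_pos: [0.5519, 0.0949, 0.2504]
tcp_rot: [-2.385, -0.057, 2.008]
wrist_force: [0.6, 1.1, -1.3]
width: 0.096
 t 5.77 dp cm [-0.26 -8.19 -2.15] rot [ 0.105 -0.169  0.051] F [ 0.6  1.1 -1.3] w 0.81 pos [0.5519 0.0949 0.2504]
```

```bash
python3 -m creep '[{"grip":0,"dp":[0,-3,-1],"rotation":[0.05,-0.08,0.025]},{"grip":0,"dp":[0,-6,-2],"rotation":[0.1,-0.16,0.05]},{"grip":0,"dp":[-0.2,-8.1,-2.1],"rotation":[0.105,-0.169,0.051]},{"grip":0,"dp":[-0.2,-8.1,-2.1],"rotation":[0.105,-0.169,0.051]},{"grip":0,"dp":[-0.2,-8.1,-2.1],"rotation":[0.105,-0.169,0.051]}]' >/dev/null
python3 -m creep '[{"grip":0,"dp":[0,0,0],"rotation":[0,0,0]},{"grip":0,"dp":[0,0,0],"rotation":[0,0,0]},{"grip":0,"dp":[0,0,0],"rotation":[0,0,0]}]'
python3 - <<'E'
from tgt import *
show(np.array([.5716,.1767,.26]),downR(-.0955,-1))
for n in("wrist",'scene','side'):
    c=bot.get_calibration(n); im,d=bot.read_camera(n); cv2.imwrite(f"pics/{n}6.png",im[:,:,::-1]); np.savez(f"{n}6.npz",im=im,d=d,**c)
from boxfit import *
for n in("wrist",'scene','side'):
    q=bpts(n,6); print(n,len(q),bfit(q) if len(q)>50 else '')
E
```

```text
time: 6.43
tool_pos: [0.5718, 0.1721, 0.2608]
tcp_rot: [-2.172, 0.112, 2.167]
wrist_force: [-0.6, -0.7, -1.3]
width: 0.092
 t 6.43 dp cm [ 0.07 -0.46  0.07] rot [-0.007 -0.002 -0.001] F [-0.6 -0.7 -1.3] w 0.78 pos [0.5718 0.1721 0.2608]
wrist 1534 (array([ 0.57170733,  0.17567533, -0.0984562 ]), np.float64(0.004085874957867779))
scene 219 (array([ 0.57201143,  0.17507044, -0.09873379]), np.float64(0.17255301805073628))
side 807 (array([ 0.5716004 ,  0.17708371, -0.09660087]), np.float64(0.05681957251373449))
```

View pics/wrist6.png

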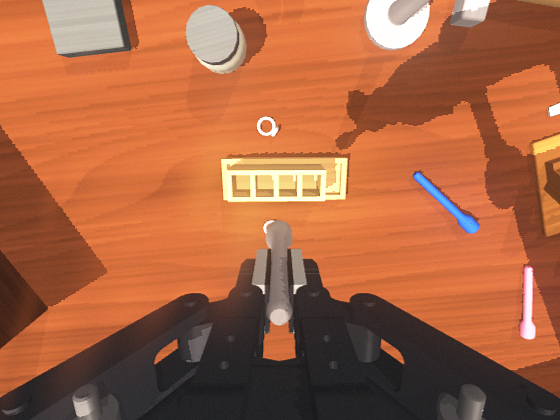

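View pics/side6.png

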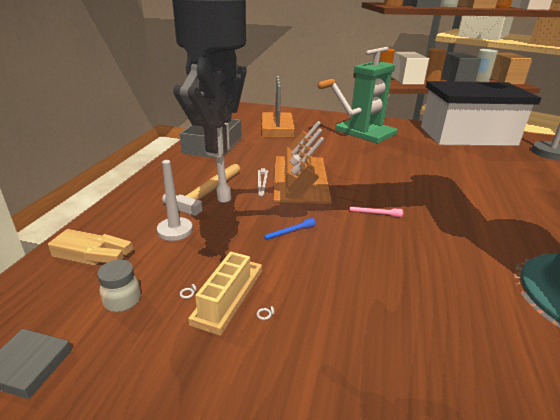

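```bash
cat > pf.py <<'E'
from h import *
from scipy.optimize import least_squares
def prof(s):
    r=np.interp(s,[0,.002,.018,.026+.0,.044],[.007,.009,.009,.009,.005]); return r
def prof(s): # head 18 tall, then tapers over 8 mm..: 'tapering by 26 mm above the foot'
    return np.interp(s,[0,.002,.018,.026,.11],[.007,.009,.009,.005,.005])
def held(n,tag,pos,R,tip=.09):
    im,d,c=load(f'{n}{tag}.npz'); W=cloud(d,c)
    L=(W-pos)@R  # tool coordinates
    hsv=cv2.cvtColor(im,cv2.COLOR_RGB2HSV)
    m=(L[...,0]>.018)&(L[...,0]<tip)&(abs(L[...,1])<.016)&(abs(L[...,2])<.028)&(hsv[...,1]<110)
    return L[m]
def pfit(L):
    # params: foot pos in tool (fx,fy,fz), tilts ty (dz/dx), tz(dy/dx)
    def res(t):
        foot=t[:3]; a=np.array([-1,t[4],t[3]]); a/=np.linalg.norm(a)
        v=L-foot; s=v@a; r=np.linalg.norm(v-s[:,None]*a,axis=1)
        side=r-prof(np.clip(s,0,.11)); 
        return np.where(s<0,np.hypot(s,np.maximum(side,0)),side)
    f=least_squares(res,[.082,0,0,0,0],loss='soft_l1',f_scale=.001)
    return f.x,np.median(abs(f.fun)),len(L)
E
python3 - <<'E'
from pf import *
from workcell import bot
s=bot.read_state(); pos=s['tool_pos']; R=Ro.from_rotvec(s['tcp_rot']).as_matrix()
np.set_printoptions(precision=4,suppress=True)
print(pos,R)
for n in('wrist','scene','side'):
    L=held(n,6,pos,R); print(n,*pfit(L)); t=pfit(L)[0]; print(pos+R@t[:3])
E
```

```text
[0.5721 0.1727 0.2612] [[ 0.0029 -0.1015 -0.9948]
 [-0.0005 -0.9948  0.1015]
 [-1.      0.0002 -0.003 ]]
wrist [ 0.0808  0.0002  0.0068 -0.0651  0.0003] 0.00018641174332574301 797
[0.5655 0.1732 0.1804]
scene [ 0.0817 -0.0009  0.0061 -0.048   0.0119] 0.0006463325981357231 124
[0.5663 0.1742 0.1795]
side [ 0.0809 -0.0006  0.0059 -0.0679 -0.0015] 0.0004387077547964857 435
[0.5665 0.1739 0.1803]
```

```bash
cat > place.py <<'E'
from tgt import *
from pf import *
BOX=np.array([.5717,.1760,-.0975])
def cell(k,B=None):
    B=BOX if B is None else B
    y=(-.039,-.013,.013,.039)[k]; return np.array([B[0]-np.sin(B[2])*y,B[1]+np.cos(B[2])*y])
def toolfor(foot,off,tilt,B=BOX):
    R=downR(B[2],-1)@Ro.from_rotvec([0,tilt,0]).as_matrix()
    return foot-R@np.array(off),R
def footnow(off):
    s=bot.read_state(); return s['tool_pos']+Ro.from_rotvec(s['tcp_rot']).as_matrix()@np.array(off)
def snap(tag,names=('wrist','scene','side')):
    s=bot.read_state()
    for n in names:
        c=bot.get_calibration(n); im,d=bot.read_camera(n); cv2.imwrite(f"pics/{n}{tag}.png",im[:,:,::-1]); np.savez(f"{n}{tag}.npz",im=im,d=d,**c)
    return s['tool_pos'],Ro.from_rotvec(s['tcp_rot']).as_matrix()
OFF=[.081,0,.0063]; TILT=.065
E
python3 - <<'E'
from place import *
c=cell(3); p,R=toolfor(np.array([*c,.075]),OFF,TILT); print(c,footnow(OFF)); show(p,R)
E
```

```text
[0.57549648 0.21481477] [0.56604784 0.1733264  0.18018733]
 t 6.58 dp cm [10.5  -4.22  0.02] rot [-0.004  0.062 -0.   ] F [-0.1  1.  -1.8] w 0.79 pos [0.5721 0.1727 0.2612]
```

```bash
python3 -m creep '[{"grip":0,"dp":[2,-2,0],"rotation":[-0.004,0.06,0]},{"grip":0,"dp":[4,-4.2,0],"rotation":[-0.004,0.06,0]},{"grip":0,"dp":[6.5,-4.2,0],"rotation":[-0.004,0.06,0]},{"grip":0,"dp":[9,-4.2,0],"rotation":[-0.004,0.06,0]},{"grip":0,"dp":[10.3,-4.2,0],"rotation":[-0.004,0.06,0]}]' >/dev/null
python3 -m creep '[{"grip":0,"dp":[0,0,0],"rotation":[0,0,0]},{"grip":0,"dp":[0,0,0],"rotation":[0,0,0]},{"grip":0,"dp":[0,0,0],"rotation":[0,0,0]},{"grip":0,"dp":[0,0,0],"rotation":[0,0,0]}]'
python3 - <<'E'
from place import *
np.set_printoptions(precision=4,suppress=True)
c=cell(3); p,R=toolfor(np.array([*c,.075]),OFF,TILT); print(c,footnow(OFF)); show(p,R)
pos,R=snap(7)
for n in('wrist','scene','side'):
    f=pfit(held(n,7,pos,R)); print(n,*f,pos+R@f[0][:3])
E
```

```text
time: 7.33
tool_pos: [0.5784, 0.2155, 0.1603]
tcp_rot: [-2.243, 0.108, 2.1]
wrist_force: [0.5, 0.2, -0.4]
width: 0.092
[0.5755 0.2148] [0.5774 0.2157 0.0791]
 t 7.33 dp cm [0.4 0.1 0.2] rot [ 0.    -0.001  0.001] F [ 0.5  0.2 -0.4] w 0.78 pos [0.5784 0.2155 0.1603]
wrist [ 0.0804 -0.0005  0.0065 -0.0644  0.0012] 0.0001661495060582669 800 [0.5772 0.2163 0.0797]
scene [ 0.0813 -0.002   0.0058 -0.0491  0.0214] 0.0008219221995727126 99 [0.5782 0.2177 0.0789]
side [ 0.081  -0.0007  0.0061 -0.0677 -0.0074] 0.000470088390632447 371 [0.5777 0.2164 0.0791]
```

View pics/wrist7.png

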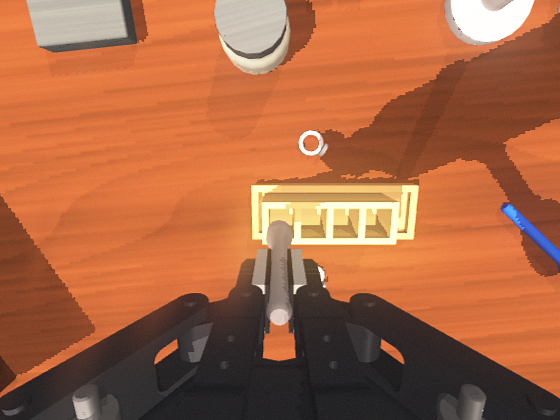

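Run:
```python
import cv2,numpy as np
a=cv2.imread('pics/side7.png')[180:340,140:300];b=cv2.imread('pics/scene7.png')[130:230,285:385]
a=cv2.resize(a,(400,400),interpolation=2);b=cv2.resize(b,(400,400),interpolation=2);cv2.imwrite('pics/ss7.png',np.hstack([a,b]))
```

```text
(no output)
```

View pics/ss7.png

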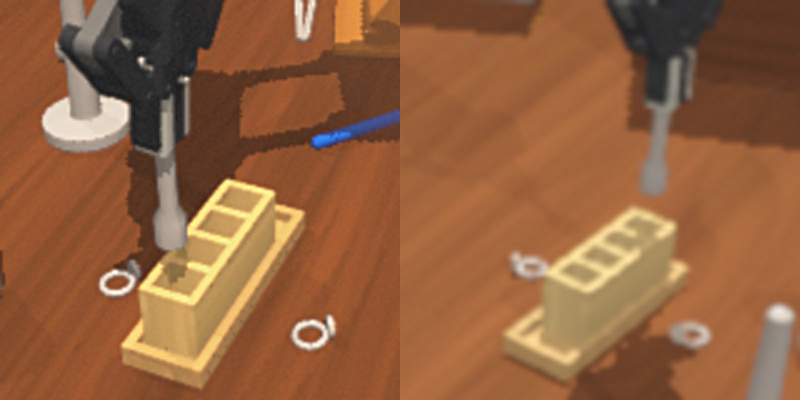

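Run:
```python
from place import *
from boxfit import *
np.set_printoptions(precision=4,suppress=True)
for n in('wrist','side','scene'):
    q=bpts(n,7); b=bfit(q); print(n,len(q),b,cell(3,b[0]))
```

```text
wrist 2747 (array([ 0.5717,  0.1759, -0.0945]), np.float64(0.006034098578692306)) [0.5754 0.2148]
side 769 (array([ 0.5714,  0.177 , -0.0954]), np.float64(0.05236814409533503)) [0.5752 0.2158]
scene 221 (array([ 0.5719,  0.1747, -0.1036]), np.float64(0.16202252126116973)) [0.576  0.2135]
```

```bash
python3 -m creep '[{"grip":0,"dp":[0,0.12,0.2],"rotation":[0,0,0]},{"grip":0,"dp":[0.8,0.12,0.2],"rotation":[0,0,0]},{"grip":0,"dp":[1.7,0.12,0.2],"rotation":[0,0,0]},{"grip":0,"dp":[1.7,0.12,0.2],"rotation":[0,0,0]},{"grip":0,"dp":[1.7,0.12,0.2],"rotation":[0,0,0]}]' >/dev/null
python3 -m creep '[{"grip":0,"dp":[0,0,0],"rotation":[0,0,0]},{"grip":0,"dp":[0,0,0],"rotation":[0,0,0]}]' >/dev/null
python3 - <<'E'
from place import *
np.set_printoptions(precision=4,suppress=True)
c=cell(3); p,R=toolfor(np.array([*c,.0125]),OFF,TILT); print(c,footnow(OFF)); show(p,R)
pos,R=snap(8)
from boxfit import *
for n in('wrist','side'):
    f=pfit(held(n,8,pos,R)); print(n,*f,pos+R@f[0][:3])
    q=bpts(n,8); b=bfit(q); print(n,len(q),b,cell(3,b[0]))
a=cv2.imread('pics/side8.png')[200:340,150:290];b=cv2.imread('pics/wrist8.png')[150:290,210:350]
cv2.imwrite('pics/ss8.png',np.hstack([cv2.resize(x,(400,400),interpolation=2) for x in (a,b)]))
E
```

```text
[0.5755 0.2148] [0.5746 0.2143 0.0596]
 t 8.07 dp cm [ 4.7  -0.05  0.23] rot [ 0.001  0.003 -0.   ] F [ 0.2  0.1 -1.8] w 0.78 pos [0.5758 0.2143 0.1408]
wrist [ 0.0923 -0.0029  0.0048 -0.0282  0.0523] 0.0021281384255033425 1371 [0.577  0.2171 0.0484]
wrist 3355 (array([ 0.5715,  0.176 , -0.0954]), np.float64(0.008186525677245983)) [0.5752 0.2148]
side [ 0.0828 -0.0011  0.0062 -0.0745  0.0015] 0.0005467940269461846 373 [0.5749 0.2154 0.0578]
side 699 (array([ 0.5716,  0.1771, -0.0933]), np.float64(0.06133380926362366)) [0.5752 0.2159]
```

View pics/ss8.png

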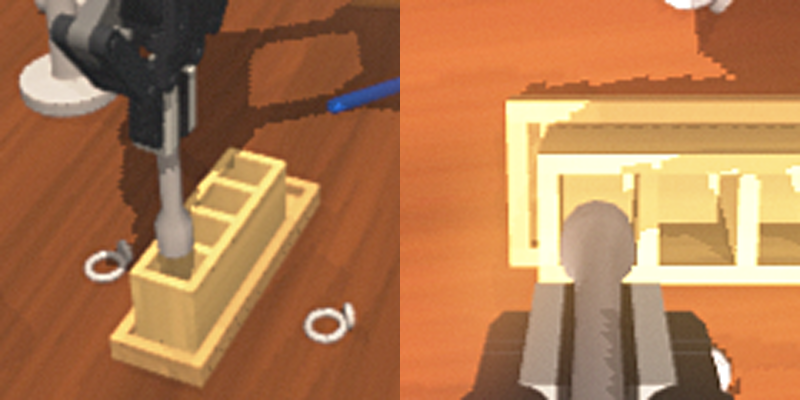

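```bash
python3 -m creep '[{"grip":0,"dp":[0.2,-0.05,-0.05],"rotation":[0,0,0]},{"grip":0,"dp":[0.4,-0.05,-0.03],"rotation":[0,0,0]},{"grip":0,"dp":[0.6,-0.05,-0.02],"rotation":[0,0,0]},{"grip":0,"dp":[0.8,-0.05,-0.01],"rotation":[0,0,0]},{"grip":0,"dp":[0.9,-0.05,0],"rotation":[0,0,0]}]'
python3 - <<'E'
from place import *
c=cell(3); p,R=toolfor(np.array([*c,.0125]),OFF,TILT); print(c,footnow(OFF)); show(p,R)
E
python3 -m creep '[{"grip":0,"dp":[0.1,0,0],"rotation":[0,0,0]},{"grip":0,"dp":[0.2,0,0.01],"rotation":[0,0,0]},{"grip":0,"dp":[0.3,0,0.02],"rotation":[0,0,0]}]'
python3 - <<'E'
from place import *
c=cell(3); p,R=toolfor(np.array([*c,.0125]),OFF,TILT); print(c,footnow(OFF)); show(p,R)
E
```

```text
time: 8.63
tool_pos: [0.576, 0.2146, 0.1313]
tcp_rot: [-2.24, 0.109, 2.105]
wrist_force: [-0.1, -0.1, -0.8]
width: 0.094
[0.57549648 0.21481477] [0.57474507 0.21463599 0.05005349]
 t 8.63 dp cm [ 3.75 -0.02  0.18] rot [ 0.001  0.003 -0.001] F [-0.1 -0.1 -0.8] w 0.8 pos [0.576  0.2146 0.1313]
time: 8.88
tool_pos: [0.5763, 0.2147, 0.1288]
tcp_rot: [-2.24, 0.109, 2.105]
wrist_force: [0.3, -0.9, -1.3]
width: 0.093
[0.57549648 0.21481477] [0.57508917 0.21475151 0.04752553]
 t 8.88 dp cm [ 3.5  -0.01  0.2 ] rot [ 0.001  0.002 -0.   ] F [ 0.3 -0.9 -1.3] w 0.79 pos [0.5763 0.2147 0.1288]
```

```bash
python3 -m creep '[{"grip":0,"dp":[0.3,0,0.01],"rotation":[0,0,0]},{"grip":0,"dp":[0.6,0,0.03],"rotation":[0,0,0]},{"grip":0,"dp":[0.9,0,0.05],"rotation":[0,0,0]},{"grip":0,"dp":[1.2,0,0.07],"rotation":[0,0,0]},{"grip":0,"dp":[1.4,0,0.09],"rotation":[0,0,0]}]'
python3 - <<'E'
from place import *
c=cell(3); p,R=toolfor(np.array([*c,.0125]),OFF,TILT); print(c,footnow(OFF)); show(p,R)
E
python3 -m creep '[{"grip":0,"dp":[0.3,0,0.01],"rotation":[0,0,0]},{"grip":0,"dp":[0.6,0,0.03],"rotation":[0,0,0]},{"grip":0,"dp":[0.9,0,0.05],"rotation":[0,0,0]},{"grip":0,"dp":[1.2,0,0.07],"rotation":[0,0,0]}]'
python3 - <<'E'
from place import *
c=cell(3); p,R=toolfor(np.array([*c,.0125]),OFF,TILT); print(c,footnow(OFF)); show(p,R)
E
```

```text
time: 9.3
tool_pos: [0.576, 0.2145, 0.1141]
tcp_rot: [-2.24, 0.109, 2.106]
wrist_force: [0.5, 0.1, -1.3]
width: 0.095
[0.57549648 0.21481477] [0.57468046 0.21461404 0.03289234]
 t 9.3 dp cm [ 2.04 -0.02  0.07] rot [ 0.001  0.003 -0.001] F [ 0.5  0.1 -1.3] w 0.81 pos [0.576  0.2145 0.1141]
time: 9.63
tool_pos: [0.5763, 0.2146, 0.1025]
tcp_rot: [-2.24, 0.109, 2.105]
wrist_force: [-0.9, 0.1, -1.8]
width: 0.096
[0.57549648 0.21481477] [0.57509449 0.21473146 0.02122146]
 t 9.63 dp cm [ 0.87 -0.01  0.04] rot [ 0.001  0.003 -0.   ] F [-0.9  0.1 -1.8] w 0.81 pos [0.5763 0.2146 0.1025]
```

```bash
python3 -m creep '[{"grip":0,"dp":[0.2,0,0.01],"rotation":[0,0,0]},{"grip":0,"dp":[0.4,0,0.02],"rotation":[0,0,0]},{"grip":0,"dp":[0.6,0,0.03],"rotation":[0,0,0]},{"grip":0,"dp":[0.7,0,0.04],"rotation":[0,0,0]},{"grip":0,"dp":[0.75,0,0.04],"rotation":[0,0,0]}]'
python3 -m creep '[{"grip":0,"dp":[0.05,0,0],"rotation":[0,0,0]},{"grip":0,"dp":[0.1,0,0],"rotation":[0,0,0]}]'
python3 -m creep '[{"grip":0,"dp":[0.05,0,0],"rotation":[0,0,0]},{"grip":0,"dp":[0.05,0,0],"rotation":[0,0,0]}]'
```

```text
time: 10.05
tool_pos: [0.5763, 0.2146, 0.095]
tcp_rot: [-2.24, 0.109, 2.105]
wrist_force: [0.4, -0.2, -1.6]
width: 0.093
time: 10.22
tool_pos: [0.5766, 0.2147, 0.0944]
tcp_rot: [-2.241, 0.109, 2.104]
wrist_force: [-0.2, -0.1, -0.5]
width: 0.093
time: 10.38
tool_pos: [0.5765, 0.2146, 0.0938]
tcp_rot: [-2.24, 0.109, 2.105]
wrist_force: [0.0, 0.3, -1.5]
width: 0.092
```

Not yet on the floor (expected TCP z is about 0.092). I'll continue in small steps and watch the force.

```bash
for i in 1; do python3 -m creep '[{"grip":0,"dp":[0.05,0,0],"rotation":[0,0,0]},{"grip":0,"dp":[0.05,0,0],"rotation":[0,0,0]}]' | egrep 'pos|force'; python3 -m creep '[{"grip":0,"dp":[0.05,0,0],"rotation":[0,0,0]},{"grip":0,"dp":[0.05,0,0],"rotation":[0,0,0]}]' | egrep 'pos|force'; python3 -m creep '[{"grip":0,"dp":[0.05,0,0],"rotation":[0,0,0]},{"grip":0,"dp":[0.05,0,0],"rotation":[0,0,0]}]'| egrep 'pos|force';  done
```

```text
tool_pos: [0.5765, 0.2146, 0.0933]
wrist_force: [0.3, -0.2, -1.0]
tool_pos: [0.5765, 0.2146, 0.0927]
wrist_force: [-0.4, -0.4, -0.1]
tool_pos: [0.5765, 0.2146, 0.0922]
wrist_force: [-0.1, -0.1, -1.3]
```

```bash
python3 -m creep '[{"grip":0,"dp":[0.04,0,0],"rotation":[0,0,0]},{"grip":0,"dp":[0.04,0,0],"rotation":[0,0,0]}]' | egrep 'pos|force'; python3 -m creep '[{"grip":0,"dp":[0.04,0,0],"rotation":[0,0,0]},{"grip":0,"dp":[0.04,0,0],"rotation":[0,0,0]}]' | egrep 'pos|force'
```

```text
tool_pos: [0.5767, 0.2146, 0.092]
wrist_force: [-0.0, -0.3, -0.7]
tool_pos: [0.5768, 0.2147, 0.092]
wrist_force: [-1.5, -0.1, 3.3]
```

```bash
python3 -m creep '[{"grip":0,"dp":[0.03,0,0],"rotation":[0,0,0]},{"grip":0,"dp":[0.03,0,0],"rotation":[0,0,0]}]' | egrep 'pos|force'
```

```text
tool_pos: [0.5769, 0.2146, 0.0919]
wrist_force: [-1.7, -0.6, 4.3]
```

Floor contact: z stopped at 0.092 and the force rose to about 5 N. Releasing.

```bash
python3 -m creep '[{"grip":1.6,"dp":[0,0,0],"rotation":[0,0,0]},{"grip":2.2,"dp":[0,0,0],"rotation":[0,0,0]},{"grip":3,"dp":[0,0,0],"rotation":[0,0,0]},{"grip":3.5,"dp":[0,0,0],"rotation":[0,0,0]},{"grip":3.5,"dp":[0,0,0],"rotation":[0,0,0]}]'
python3 -m creep '[{"grip":3.5,"dp":[-1,0,-0.06],"rotation":[0,0,0]},{"grip":3.5,"dp":[-3,0,-0.19],"rotation":[0,0,0]},{"grip":3.5,"dp":[-6,0,-0.38],"rotation":[0,0,0]},{"grip":3.5,"dp":[-9,0,-0.6],"rotation":[0,0,0]},{"grip":3.5,"dp":[-12,0,-0.8],"rotation":[0,0,0]}]'
python3 - <<'E'
from place import *
snap(9)
a=cv2.imread('pics/side9.png')[200:340,150:290];b=cv2.imread('pics/wrist9.png')
cv2.imwrite('pics/ss9.png',np.hstack([cv2.resize(a,(400,400),interpolation=2),cv2.resize(b,(400,300))[:,:][:300].copy() if 0 else cv2.copyMakeBorder(cv2.resize(b,(400,300)),0,100,0,0,0)]))
o,a=axes(T)[2]; show(o+.182*a,graspR(T,-1))
E
```

```text
time: 11.8
tool_pos: [0.5765, 0.2146, 0.0909]
tcp_rot: [-2.24, 0.109, 2.105]
wrist_force: [0.4, -0.2, -0.4]
width: 0.413
time: 12.22
tool_pos: [0.5769, 0.2145, 0.2131]
tcp_rot: [-2.24, 0.109, 2.105]
wrist_force: [0.5, -0.5, -0.3]
width: 0.41
 t 12.37 dp cm [ 3.09 48.7   7.36] rot [-0.331  0.535 -0.114] F [-0.5 -0.2 -0.5] w 3.47 pos [0.5797 0.2155 0.2166]
```

View pics/ss9.png

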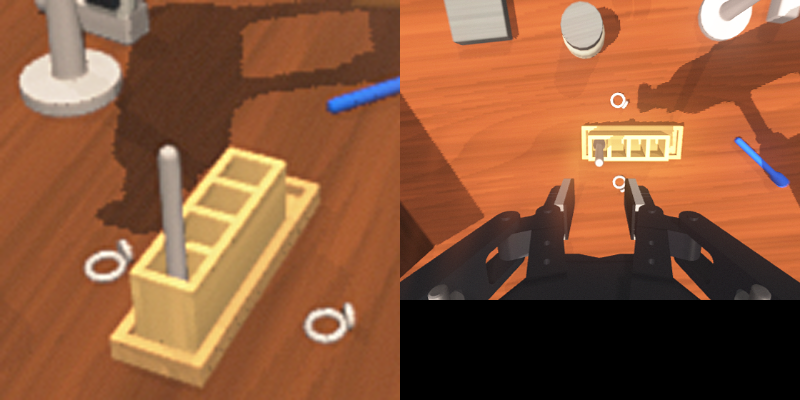

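```bash
python3 -m creep '[{"grip":3.5,"dp":[-2,3,0.5],"rotation":[-0.03,0.05,-0.01]},{"grip":3.5,"dp":[-3,7,1],"rotation":[-0.06,0.1,-0.02]},{"grip":3.5,"dp":[-3,11,1.6],"rotation":[-0.1,0.15,-0.03]},{"grip":3.5,"dp":[-3,15,2.2],"rotation":[-0.13,0.2,-0.04]},{"grip":3.5,"dp":[-3,19,2.8],"rotation":[-0.15,0.25,-0.05]}]' >/dev/null
python3 -c "
from tgt import *
o,a=axes(T)[2]; show(o+.202*a,graspR(T,-1))"
```

```text
t 12.78 dp cm [ 0.64 28.78 10.24] rot [-0.176  0.292 -0.066] F [ 0.4  0.3 -0.1] w 3.48 pos [0.5279 0.0274 0.239 ]
```

```bash
python3 -m creep '[{"grip":3.5,"dp":[-0.5,4,1.4],"rotation":[-0.04,0.06,-0.01]},{"grip":3.5,"dp":[-0.5,8,2.8],"rotation":[-0.08,0.12,-0.03]},{"grip":3.5,"dp":[-0.3,12,4.2],"rotation":[-0.12,0.18,-0.04]},{"grip":3.5,"dp":[0,15.5,5.6],"rotation":[-0.15,0.24,-0.05]},{"grip":3.5,"dp":[0.2,19,7],"rotation":[-0.17,0.28,-0.06]}]' >/dev/null
python3 -m creep '[{"grip":3.5,"dp":[0,0,0],"rotation":[0,0,0]},{"grip":3.5,"dp":[0,0,0],"rotation":[0,0,0]}]'
python3 -c "
from tgt import *
o,a=axes(T)[2]; show(o+.202*a,graspR(T,-1))"
```

```text
time: 13.37
tool_pos: [0.4895, -0.1052, 0.2203]
tcp_rot: [2.649, 0.301, -1.48]
wrist_force: [-0.0, -0.7, 0.5]
width: 0.409
 t 13.37 dp cm [-1.89 14.8   7.35] rot [-0.035  0.057 -0.005] F [-0.  -0.7  0.5] w 3.48 pos [ 0.4895 -0.1052  0.2203]
```

```bash
python3 -m creep '[{"grip":3.5,"dp":[-1.9,3,1.5],"rotation":[-0.035,0.057,-0.005]},{"grip":3.5,"dp":[-1.9,6,3],"rotation":[-0.035,0.057,-0.005]},{"grip":3.5,"dp":[-1.9,9,4.5],"rotation":[-0.035,0.057,-0.005]},{"grip":3.5,"dp":[-1.9,12,6],"rotation":[-0.035,0.057,-0.005]},{"grip":3.5,"dp":[-1.9,14.8,7.3],"rotation":[-0.035,0.057,-0.005]}]' >/dev/null
python3 -m creep '[{"grip":3.5,"dp":[0,0,0],"rotation":[0,0,0]},{"grip":3.5,"dp":[0,0,0],"rotation":[0,0,0]},{"grip":3.5,"dp":[0,0,0],"rotation":[0,0,0]}]'
python3 - <<'E'
from place import *
o,a=axes(T)[2]; show(o+.082*a,graspR(T,-1))
pos,R=snap(10,('wrist',)); p=pts('wrist',10); heads(T,p)
# direct: punch 2 shank in tool frame
im,d,c=load('wrist10.npz'); W=cloud(d,c);
E
```

```text
time: 14.03
tool_pos: [0.4544, -0.2625, 0.1976]
tcp_rot: [2.665, 0.343, -1.384]
wrist_force: [-0.3, -0.1, 0.1]
width: 0.411
 t 14.03 dp cm [11.93  0.2   0.49] rot [ 0.007 -0.002  0.004] F [-0.3 -0.1  0.1] w 3.49 pos [ 0.4544 -0.2625  0.1976]
0 head 41 [5.5 5.7 5.9] yspan [-1.  6.] shank 373 4.6 y 3.5 smax 110.0
1 head 44 [11.7 11.9 12. ] yspan [-5.4 12. ] shank 268 4.7 y 2.4 smax 110.0
2 head 27 [8.3 8.4 8.6] yspan [-6.2  6.3] shank 166 4.5 y 1.1 smax 110.0
3 head 0  yspan  shank 0 nan y nan smax
  return _methods._mean(a, axis=axis, dtype=dtype,
  ret = ret.dtype.type(ret / rcount)
```

View pics/wrist10.png

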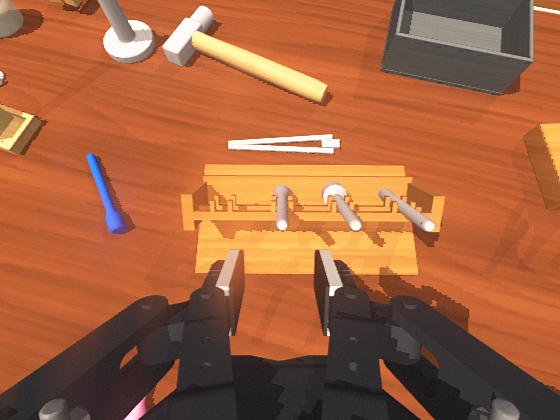

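The second medium (head radius measured 8.4 mm) lies centred ahead at (282,207), with the large one at (340,205). Advancing.

```bash
python3 -m creep '[{"grip":3.5,"dp":[2,0.2,0.48],"rotation":[0.007,-0.002,0.004]},{"grip":3.5,"dp":[4.5,0.2,0.48],"rotation":[0.007,-0.002,0.004]},{"grip":3.5,"dp":[7,0.2,0.48],"rotation":[0.007,-0.002,0.004]},{"grip":3.5,"dp":[9,0.2,0.48],"rotation":[0.007,-0.002,0.004]},{"grip":3.5,"dp":[10,0.2,0.48],"rotation":[0.007,-0.002,0.004]}]' >/dev/null
python3 -m creep '[{"grip":3.5,"dp":[0,0,0],"rotation":[0,0,0]},{"grip":3.5,"dp":[0,0,0],"rotation":[0,0,0]},{"grip":3.5,"dp":[0,0,0],"rotation":[0,0,0]}]'
python3 - <<'E'
from place import *
o,a=axes(T)[2]; show(o+.082*a,graspR(T,-1))
E
```

```text
time: 14.75
tool_pos: [0.5068, -0.2524, 0.1146]
tcp_rot: [2.668, 0.33, -1.386]
wrist_force: [0.1, -0.1, 0.3]
width: 0.413
 t 14.75 dp cm [ 2.08 -0.16  0.07] rot [ 0.001 -0.002 -0.004] F [ 0.1 -0.1  0.3] w 3.51 pos [ 0.5068 -0.2524  0.1146]
```

```bash
python3 -m creep '[{"grip":3.5,"dp":[0.7,-0.15,0.07],"rotation":[0,-0.002,-0.004]},{"grip":3.5,"dp":[1.4,-0.15,0.07],"rotation":[0,-0.002,-0.004]},{"grip":3.5,"dp":[2,-0.15,0.07],"rotation":[0,-0.002,-0.004]},{"grip":3.5,"dp":[2,-0.15,0.07],"rotation":[0,-0.002,-0.004]},{"grip":3.5,"dp":[2,-0.15,0.07],"rotation":[0,-0.002,-0.004]}]' >/dev/null
python3 -m creep '[{"grip":3.5,"dp":[0,0,0],"rotation":[0,0,0]},{"grip":3.5,"dp":[0,0,0],"rotation":[0,0,0]}]' >/dev/null
python3 - <<'E'
from place import *
o,a=axes(T)[2]; show(o+.082*a,graspR(T,-1))
snap(11,('wrist',))
E
```

```text
t 15.33 dp cm [ 0.01 -0.02 -0.11] rot [-0.001  0.001  0.001] F [ 0.2 -1.1 -0.2] w 3.5 pos [ 0.5165 -0.2485  0.0966]
```

View pics/wrist11.png

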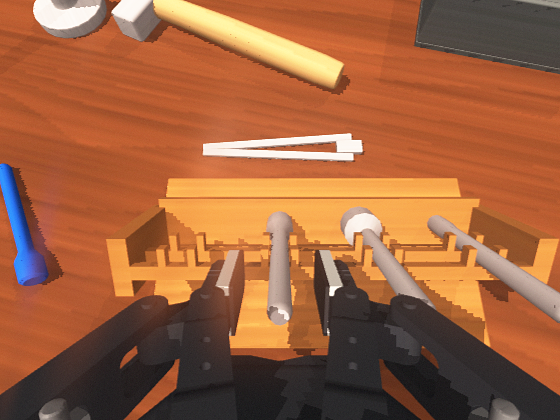

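The shank at (280,300) is centred between the pads and the neighbours are clear. Closing and drawing.

```bash
python3 -m creep '[{"grip":0,"dp":[0,0,-0.1],"rotation":[0,0,0]},{"grip":0,"dp":[0,0,-0.1],"rotation":[0,0,0]},{"grip":0,"dp":[0,0,-0.1],"rotation":[0,0,0]},{"grip":0,"dp":[0,0,-0.1],"rotation":[0,0,0]},{"grip":0,"dp":[0,0,-0.1],"rotation":[0,0,0]}]' 80
python3 -m creep '[{"grip":0,"dp":[0,0,0],"rotation":[0,0,0]},{"grip":0,"dp":[0,0,0],"rotation":[0,0,0]},{"grip":0,"dp":[0,0,0],"rotation":[0,0,0]}]' 80
```

```text
time: 15.8
tool_pos: [0.5174, -0.2485, 0.0976]
tcp_rot: [2.668, 0.334, -1.391]
wrist_force: [-2.0, -0.8, 4.6]
width: 0.095
time: 16.05
tool_pos: [0.5175, -0.2485, 0.0976]
tcp_rot: [2.668, 0.334, -1.391]
wrist_force: [-3.9, -1.3, 5.5]
width: 0.097
```

```bash
python3 -m creep '[{"grip":0,"dp":[0,0,-0.4],"rotation":[0,0,0]},{"grip":0,"dp":[0,0,-1],"rotation":[0,0,0]},{"grip":0,"dp":[0,0,-1.8],"rotation":[0,0,0]},{"grip":0,"dp":[0,0,-2.7],"rotation":[0,0,0]},{"grip":0,"dp":[0,0,-3.5],"rotation":[0,0,0]}]' 
python3 -m creep '[{"grip":0,"dp":[0,0,-1],"rotation":[0,0,0]},{"grip":0,"dp":[-0.8,0,-2],"rotation":[0,0,0]},{"grip":0,"dp":[-2.4,0,-3],"rotation":[0,0,0]},{"grip":0,"dp":[-4,0,-4],"rotation":[0,0,0]},{"grip":0,"dp":[-6,0,-5],"rotation":[0,0,0]}]'
python3 - <<'E'
from place import *
snap(12,('wrist',))
show(np.array([.5716,.15,.27]),downR(-.0965,-1))
E
```

```text
time: 16.47
tool_pos: [0.5444, -0.2407, 0.1162]
tcp_rot: [2.668, 0.336, -1.394]
wrist_force: [0.4, -0.0, -0.1]
width: 0.095
time: 16.88
tool_pos: [0.5511, -0.2383, 0.194]
tcp_rot: [2.668, 0.339, -1.395]
wrist_force: [-0.6, -0.1, -1.4]
width: 0.091
 t 16.93 dp cm [  0.79 -37.36 -13.4 ] rot [ 0.336 -0.607  0.104] F [ 2.3 -1.   2.6] w 0.81 pos [ 0.5533 -0.2404  0.2003]
```

View pics/wrist12.png

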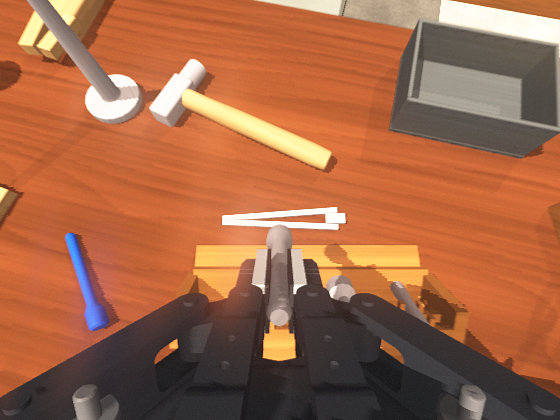

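Punch two is held, and the large and small ones are still in the rest. Carrying it to the tray.

```bash
python3 -m creep '[{"grip":0,"dp":[-2,-2,-1],"rotation":[0.05,-0.1,0.02]},{"grip":0,"dp":[-2.5,-5.5,-3],"rotation":[0.1,-0.2,0.03]},{"grip":0,"dp":[-2.5,-9,-5],"rotation":[0.15,-0.3,0.05]},{"grip":0,"dp":[-2,-12.5,-6.5],"rotation":[0.2,-0.4,0.07]},{"grip":0,"dp":[-1.5,-16,-8],"rotation":[0.27,-0.5,0.08]}]' >/dev/null
python3 -m creep '[{"grip":0,"dp":[0,-3.5,-0.5],"rotation":[0.02,-0.04,0.01]},{"grip":0,"dp":[0,-7,-1],"rotation":[0.04,-0.08,0.01]},{"grip":0,"dp":[0,-10.5,-1.5],"rotation":[0.06,-0.11,0.02]},{"grip":0,"dp":[0,-14,-2],"rotation":[0.06,-0.11,0.02]},{"grip":0,"dp":[0,-14,-2],"rotation":[0.06,-0.11,0.02]}]' >/dev/null
python3 -m creep '[{"grip":0,"dp":[0,0,0],"rotation":[0,0,0]},{"grip":0,"dp":[0,0,0],"rotation":[0,0,0]}]'
python3 -c "
from tgt import *
show(np.array([.5716,.13,.26]),downR(-.0965,-1))"
```

```text
time: 17.93
tool_pos: [0.5665, 0.0136, 0.2498]
tcp_rot: [-2.38, -0.056, 2.031]
wrist_force: [0.0, 0.3, -0.2]
width: 0.095
 t 17.93 dp cm [ -0.51 -11.66  -0.82] rot [ 0.113 -0.156  0.042] F [ 0.   0.3 -0.2] w 0.81 pos [0.5665 0.0136 0.2498]
```

```bash
python3 -m creep '[{"grip":0,"dp":[-0.5,-3,-0.3],"rotation":[0.05,-0.04,0.02]},{"grip":0,"dp":[-0.5,-6,-0.6],"rotation":[0.1,-0.09,0.04]},{"grip":0,"dp":[-0.5,-9,-0.8],"rotation":[0.113,-0.09,0.042]},{"grip":0,"dp":[-0.5,-11.6,-0.8],"rotation":[0.113,-0.09,0.042]},{"grip":0,"dp":[-0.5,-11.6,-0.8],"rotation":[0.113,-0.09,0.042]}]' >/dev/null
python3 -m creep '[{"grip":0,"dp":[0,0,0],"rotation":[0,0,0]},{"grip":0,"dp":[0,0,0],"rotation":[0,0,0]},{"grip":0,"dp":[0,0,0],"rotation":[0,0,0]}]' >/dev/null
python3 - <<'E'
from place import *
from boxfit import *
np.set_printoptions(precision=4,suppress=True)
pos,R=snap(13)
for n in('wrist','side','scene'):
    f=pfit(held(n,13,pos,R)); print(n,*f,pos+R@f[0][:3])
    q=bpts(n,13); b=bfit(q); print(n,len(q),b,cell(0,b[0]))
c=cell(0); p,R=toolfor(np.array([*c,.075]),OFF,TILT); print(c,footnow(OFF)); show(p,R)
E
```

```text
wrist [ 0.0808 -0.      0.0129 -0.3061 -0.0153] 0.0007043395093992268 740 [0.5646 0.1283 0.1789]
wrist 1445 (array([ 0.5718,  0.1756, -0.0958]), np.float64(0.052958429932527286)) [0.568  0.1368]
side [ 0.0808 -0.001   0.0089 -0.09    0.0003] 0.0004982358545552708 380 [0.5686 0.1288 0.1792]
side 755 (array([ 0.5716,  0.1771, -0.0933]), np.float64(0.19638517294721622)) [0.5679 0.1383]
scene [ 0.0804 -0.0013  0.0096 -0.0883  0.016 ] 0.0006126204135735473 130 [0.5679 0.1292 0.1795]
scene 220 (array([ 0.572 ,  0.1754, -0.0979]), np.float64(0.3101403930185015)) [0.5682 0.1366]
[0.5679 0.1372] [0.5712 0.128  0.1795]
 t 18.75 dp cm [10.4  -0.87  1.11] rot [-0.004 -0.003  0.004] F [ 0.  -0.2 -2.1] w 0.8 pos [0.572  0.1276 0.2607]
```

View pics/wrist13.png

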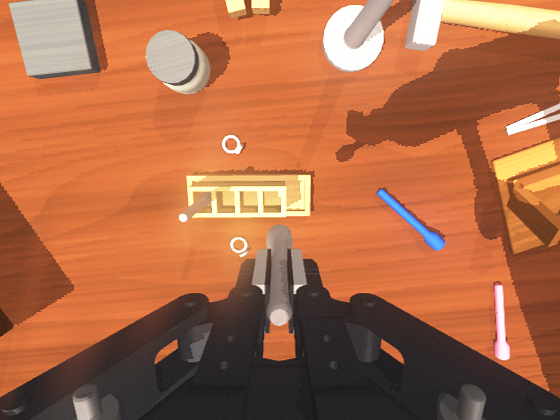

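```bash
sed -i 's/\[.082,0,0,0,0\],loss/[.081,0,.0075,-.08,0],loss/' pf.py
python3 - <<'E'
from place import *
np.set_printoptions(precision=4,suppress=True)
s=bot.read_state();pos=s['tool_pos'];R=Ro.from_rotvec(s['tcp_rot']).as_matrix()
print(pos)
L=held('wrist',13,pos,R); print(len(L),np.percentile(L,[0,50,100],axis=0))
for zt in(.02,.024,.028):
  for tip in(.082,.086,.09):
    M=L[(abs(L[:,2])<zt)&(L[:,0]<tip)]; print(zt,tip,*pfit(M))
E
```

```text
[0.572  0.1276 0.2607]
747 [[ 0.018  -0.0082 -0.0013]
 [ 0.0569  0.0003  0.0018]
 [ 0.0788  0.009   0.0111]]
0.02 0.082 [ 0.0808  0.0002  0.0099 -0.0908 -0.0011] 0.0001522348789503563 747
0.02 0.086 [ 0.0808  0.0002  0.0099 -0.0908 -0.0011] 0.0001522348789503563 747
0.02 0.09 [ 0.0808  0.0002  0.0099 -0.0908 -0.0011] 0.0001522348789503563 747
0.024 0.082 [ 0.0808  0.0002  0.0099 -0.0908 -0.0011] 0.0001522348789503563 747
0.024 0.086 [ 0.0808  0.0002  0.0099 -0.0908 -0.0011] 0.0001522348789503563 747
0.024 0.09 [ 0.0808  0.0002  0.0099 -0.0908 -0.0011] 0.0001522348789503563 747
0.028 0.082 [ 0.0808  0.0002  0.0099 -0.0908 -0.0011] 0.0001522348789503563 747
0.028 0.086 [ 0.0808  0.0002  0.0099 -0.0908 -0.0011] 0.0001522348789503563 747
0.028 0.09 [ 0.0808  0.0002  0.0099 -0.0908 -0.0011] 0.0001522348789503563 747
```

```bash
sed -i 's/^OFF.*/OFF=[.0808,0,.0096]; TILT=.09/' place.py
python3 - <<'E'
from place import *
c=cell(0); p,R=toolfor(np.array([*c,.078]),OFF,TILT); print(c,footnow(OFF)); show(p,R)
E
```

```text
[0.56790352 0.13718523] [0.56793851 0.12834428 0.17946722]
 t 18.75 dp cm [10.1  -0.87  0.96] rot [-0.004  0.022  0.003] F [ 0.  -0.2 -2.1] w 0.8 pos [0.572  0.1276 0.2607]
```

```bash
python3 -m creep '[{"grip":0,"dp":[1,-0.8,0.8],"rotation":[-0.004,0.022,0]},{"grip":0,"dp":[4,-0.85,0.95],"rotation":[-0.004,0.022,0.003]},{"grip":0,"dp":[7,-0.85,0.95],"rotation":[-0.004,0.022,0.003]},{"grip":0,"dp":[9,-0.85,0.95],"rotation":[-0.004,0.022,0.003]},{"grip":0,"dp":[10,-0.85,0.95],"rotation":[-0.004,0.022,0.003]}]' >/dev/null
python3 -m creep '[{"grip":0,"dp":[0,0,0],"rotation":[0,0,0]},{"grip":0,"dp":[0,0,0],"rotation":[0,0,0]},{"grip":0,"dp":[0,0,0],"rotation":[0,0,0]},{"grip":0,"dp":[0,0,0],"rotation":[0,0,0]}]' >/dev/null
python3 - <<'E'
from place import *
from boxfit import *
np.set_printoptions(precision=4,suppress=True)
c=cell(0); p,R=toolfor(np.array([*c,.06]),OFF,TILT); print(c,footnow(OFF)); show(p,R)
pos,R=snap(14)
for n in('wrist','side','scene'):
    f=pfit(held(n,14,pos,R)); print(n,*f,pos+R@f[0][:3])
    q=bpts(n,14); b=bfit(q); print(n,len(q),b,cell(0,b[0]))
a=cv2.imread('pics/side14.png')[180:340,140:300];b=cv2.imread('pics/wrist14.png')[130:290,210:370]
cv2.imwrite('pics/ss14.png',np.hstack([cv2.resize(x,(400,400),interpolation=2) for x in (a,b)]))
E
```

```text
[0.5679 0.1372] [0.5698 0.1386 0.0814]
 t 19.5 dp cm [2.12 0.15 0.34] rot [ 0.001 -0.003  0.002] F [ 0.  -0.2 -1. ] w 0.76 pos [0.5718 0.1383 0.1627]
wrist [ 0.0804 -0.0002  0.0098 -0.0909 -0.0024] 0.00016073164772128232 756 [0.5696 0.1389 0.0818]
wrist 2636 (array([ 0.5715,  0.1757, -0.0985]), np.float64(0.0750795725944859)) [0.5677 0.1369]
side [ 0.081  -0.0006  0.0092 -0.0842 -0.0019] 0.00042510553203167897 304 [0.5702 0.1392 0.0812]
side 766 (array([ 0.5716,  0.1771, -0.0945]), np.float64(0.19461905359605597)) [0.5679 0.1383]
scene [ 0.0797 -0.0012  0.0098 -0.0958  0.0128] 0.0008055978667559187 108 [0.5696 0.1398 0.0824]
scene 223 (array([ 0.572 ,  0.1751, -0.0988]), np.float64(0.33829757710619046)) [0.5681 0.1363]
```

View pics/ss14.png

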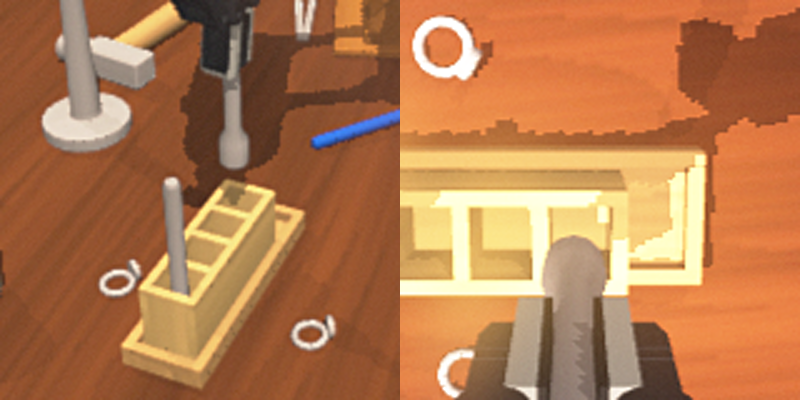

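```bash
python3 -m creep '[{"grip":0,"dp":[0,0.15,0.17],"rotation":[0,0,0]},{"grip":0,"dp":[0.8,0.15,0.23],"rotation":[0,0,0]},{"grip":0,"dp":[1.6,0.15,0.3],"rotation":[0,0,0]},{"grip":0,"dp":[1.9,0.15,0.33],"rotation":[0,0,0]},{"grip":0,"dp":[1.9,0.15,0.33],"rotation":[0,0,0]}]' >/dev/null
python3 -m creep '[{"grip":0,"dp":[0,0,0],"rotation":[0,0,0]},{"grip":0,"dp":[0,0,0],"rotation":[0,0,0]},{"grip":0,"dp":[0,0,0],"rotation":[0,0,0]}]' >/dev/null
python3 - <<'E'
from place import *
c=cell(0); p,R=toolfor(np.array([*c,.050]),OFF,TILT); print(c,footnow(OFF)); show(p,R)
E
```

```text
[0.56790352 0.13718523] [0.56648803 0.13713663 0.06011104]
 t 20.32 dp cm [ 1.02 -0.02 -0.05] rot [ 0.002 -0.     0.001] F [ 0.8  0.4 -1.3] w 0.8 pos [0.5688 0.1369 0.1414]
```

```bash
python3 -m creep '[{"grip":0,"dp":[0.2,0,-0.1],"rotation":[0,0,0]},{"grip":0,"dp":[0.4,0,-0.09],"rotation":[0,0,0]},{"grip":0,"dp":[0.6,0,-0.07],"rotation":[0,0,0]},{"grip":0,"dp":[0.8,0,-0.06],"rotation":[0,0,0]},{"grip":0,"dp":[0.9,0,-0.05],"rotation":[0,0,0]}]'
python3 - <<'E'
from place import *
c=cell(0); p,R=toolfor(np.array([*c,.046]),OFF,TILT); print(c,footnow(OFF)); show(p,R)
E
python3 -m creep '[{"grip":0,"dp":[0.1,0,0],"rotation":[0,0,0]},{"grip":0,"dp":[0.2,0,0.01],"rotation":[0,0,0]},{"grip":0,"dp":[0.35,0,0.02],"rotation":[0,0,0]}]'
python3 - <<'E'
from place import *
c=cell(0); p,R=toolfor(np.array([*c,.011]),OFF,TILT); print(c,footnow(OFF)); show(p,R)
E
```

```text
time: 20.73
tool_pos: [0.5695, 0.1366, 0.1318]
tcp_rot: [-2.269, 0.108, 2.075]
wrist_force: [0.0, 0.0, -0.9]
width: 0.098
[0.56790352 0.13718523] [0.5671572  0.13686706 0.05047917]
 t 20.73 dp cm [ 0.45 -0.04 -0.02] rot [0.002 0.001 0.001] F [ 0.   0.  -0.9] w 0.83 pos [0.5695 0.1366 0.1318]
time: 20.98
tool_pos: [0.57, 0.1367, 0.1288]
tcp_rot: [-2.27, 0.108, 2.074]
wrist_force: [0.7, -0.2, -0.8]
width: 0.092
[0.56790352 0.13718523] [0.56771316 0.13696586 0.04746814]
 t 20.98 dp cm [ 3.63 -0.03  0.31] rot [0.002 0.    0.001] F [ 0.7 -0.2 -0.8] w 0.78 pos [0.57   0.1367 0.1288]
```

Below the rim (0.0475) with no contact. Lowering in steps.

```bash
python3 -m creep '[{"grip":0,"dp":[0.3,-0.02,0.02],"rotation":[0,0,0]},{"grip":0,"dp":[0.6,-0.02,0.05],"rotation":[0,0,0]},{"grip":0,"dp":[0.9,-0.02,0.08],"rotation":[0,0,0]},{"grip":0,"dp":[1.2,-0.02,0.1],"rotation":[0,0,0]},{"grip":0,"dp":[1.4,-0.02,0.12],"rotation":[0,0,0]}]'
python3 -c "
from place import *
print(cell(0),footnow(OFF))"
python3 -m creep '[{"grip":0,"dp":[0.3,0,0.03],"rotation":[0,0,0]},{"grip":0,"dp":[0.6,0,0.05],"rotation":[0,0,0]},{"grip":0,"dp":[0.9,0,0.08],"rotation":[0,0,0]},{"grip":0,"dp":[1.2,0,0.11],"rotation":[0,0,0]}]'
python3 -c "
from place import *
print(cell(0),footnow(OFF))"
```

```text
time: 21.4
tool_pos: [0.5697, 0.1368, 0.1141]
tcp_rot: [-2.269, 0.108, 2.075]
wrist_force: [0.3, -0.6, -1.8]
width: 0.087
[0.56790352 0.13718523] [0.56729572 0.13704651 0.03275104]
time: 21.73
tool_pos: [0.57, 0.1369, 0.1024]
tcp_rot: [-2.269, 0.108, 2.074]
wrist_force: [0.3, -0.6, -0.8]
width: 0.088
[0.56790352 0.13718523] [0.56766299 0.13713528 0.02105413]
```

```bash
python3 -m creep '[{"grip":0,"dp":[0.2,0,0.02],"rotation":[0,0,0]},{"grip":0,"dp":[0.4,0,0.04],"rotation":[0,0,0]},{"grip":0,"dp":[0.6,0,0.05],"rotation":[0,0,0]},{"grip":0,"dp":[0.7,0,0.06],"rotation":[0,0,0]},{"grip":0,"dp":[0.75,0,0.07],"rotation":[0,0,0]}]'| egrep 'pos|force'
python3 -m creep '[{"grip":0,"dp":[0.05,0,0],"rotation":[0,0,0]},{"grip":0,"dp":[0.1,0,0.01],"rotation":[0,0,0]}]'| egrep 'pos|force'
python3 -m creep '[{"grip":0,"dp":[0.05,0,0],"rotation":[0,0,0]},{"grip":0,"dp":[0.05,0,0],"rotation":[0,0,0]}]'| egrep 'pos|force'
python3 -m creep '[{"grip":0,"dp":[0.05,0,0],"rotation":[0,0,0]},{"grip":0,"dp":[0.05,0,0],"rotation":[0,0,0]}]'| egrep 'pos|force'
```

```text
tool_pos: [0.5699, 0.1368, 0.095]
wrist_force: [0.5, 0.1, -1.3]
tool_pos: [0.5701, 0.1369, 0.0943]
wrist_force: [-0.2, 0.2, -2.0]
tool_pos: [0.57, 0.1369, 0.0937]
wrist_force: [1.2, 0.0, -1.7]
tool_pos: [0.57, 0.1369, 0.0931]
wrist_force: [0.5, 0.1, -0.0]
```

```bash
python3 -m creep '[{"grip":0,"dp":[0.05,0,0],"rotation":[0,0,0]},{"grip":0,"dp":[0.05,0,0],"rotation":[0,0,0]}]'| egrep 'pos|force'
python3 -m creep '[{"grip":0,"dp":[0.04,0,0],"rotation":[0,0,0]},{"grip":0,"dp":[0.04,0,0],"rotation":[0,0,0]}]'| egrep 'pos|force'
```

```text
tool_pos: [0.57, 0.1368, 0.0926]
wrist_force: [0.4, -0.0, -0.6]
tool_pos: [0.5702, 0.1369, 0.0925]
wrist_force: [-0.9, 0.4, 1.3]
```

```bash
python3 -m creep '[{"grip":0,"dp":[0.04,0,0],"rotation":[0,0,0]},{"grip":0,"dp":[0.04,0,0],"rotation":[0,0,0]}]'| egrep 'pos|force'
python3 -c "
from place import *
print(cell(0),footnow(OFF))"
```

```text
tool_pos: [0.5704, 0.1368, 0.0924]
wrist_force: [-2.1, -0.7, 3.6]
[0.56790352 0.13718523] [0.56812518 0.1371145  0.01109235]
```

The punch is on the floor: foot at 0.0111, force about 4 to 5 N. Releasing and retreating.

```bash
python3 -m creep '[{"grip":1.6,"dp":[0,0,0],"rotation":[0,0,0]},{"grip":2.2,"dp":[0,0,0],"rotation":[0,0,0]},{"grip":3,"dp":[0,0,0],"rotation":[0,0,0]},{"grip":3.5,"dp":[0,0,0],"rotation":[0,0,0]},{"grip":3.5,"dp":[0,0,0],"rotation":[0,0,0]}]'
python3 -m creep '[{"grip":3.5,"dp":[-1,0,-0.09],"rotation":[0,0,0]},{"grip":3.5,"dp":[-3,0,-0.27],"rotation":[0,0,0]},{"grip":3.5,"dp":[-6,0,-0.54],"rotation":[0,0,0]},{"grip":3.5,"dp":[-9,0,-0.8],"rotation":[0,0,0]},{"grip":3.5,"dp":[-12,0,-1.1],"rotation":[0,0,0]}]' >/dev/null
python3 -m creep '[{"grip":3.5,"dp":[-3,0,-0.3],"rotation":[0,0,0]},{"grip":3.5,"dp":[-3,0,-0.3],"rotation":[0,0,0]},{"grip":3.5,"dp":[-3,0,-0.3],"rotation":[0,0,0]},{"grip":3.5,"dp":[-3,0,-0.3],"rotation":[0,0,0]}]'
python3 - <<'E'
from place import *
snap(15)
np.set_printoptions(precision=4,suppress=True)
P=np.vstack([pts('scene',15),pts('side',15)]); heads(T,P[:len(P)])
from boxfit import *
# shank tilt of placed punches
for n in('side','wrist'):
    im,d,c=load(n+'15.npz'); W=cloud(d,c)
    for k in(0,3):
        m=(np.hypot(W[...,0]-cell(k)[0],W[...,1]-cell(k)[1])<.02)&(W[...,2]>.058)&(W[...,2]<.14)
        q=W[m]; print(n,k,len(q),'zmax',q[:,2].max() if len(q) else '', [q[(q[:,2]>z)&(q[:,2]<z+.02)].mean(0)[:2] for z in(.06,.1)] if len(q) else '')
a=cv2.imread('pics/side15.png')[180:340,140:300];b=cv2.imread('pics/scene15.png')[160:360,160:360]
cv2.imwrite('pics/ss15.png',np.hstack([cv2.resize(x,(400,400),interpolation=2) for x in (a,b)]))
E
```

```text
time: 23.57
tool_pos: [0.5701, 0.1368, 0.0917]
tcp_rot: [-2.269, 0.108, 2.075]
wrist_force: [0.5, 0.0, 0.0]
width: 0.406
time: 24.32
tool_pos: [0.5703, 0.1367, 0.2427]
tcp_rot: [-2.27, 0.108, 2.074]
wrist_force: [0.2, -0.1, -0.3]
width: 0.408
0 head 65 [4.9 5.5 6.2] yspan [-6.2  7.8] shank 238 4.4 y -0.4 smax 110.0
1 head 121 [10.9 11.7 12.5] yspan [-12.1  13.4] shank 231 4.6 y -0.3 smax 110.0
2 head 0  yspan  shank 0 nan y nan smax 
3 head 0  yspan  shank 0 nan y nan smax 
side 0 230 zmax 0.12231585392672807 [array([0.5674, 0.1416]), array([0.5674, 0.1409])]
side 3 283 zmax 0.12223424650096108 [array([0.5737, 0.2191]), array([0.5739, 0.2189])]
wrist 0 228 zmax 0.12293015059450037 [array([0.5719, 0.1368]), array([0.5708, 0.1369])]
wrist 3 308 zmax 0.12309440566214315 [array([0.5771, 0.2122]), array([0.5769, 0.2125])]
  return _methods._mean(a, axis=axis, dtype=dtype,
  ret = ret.dtype.type(ret / rcount)
```

View pics/ss15.png

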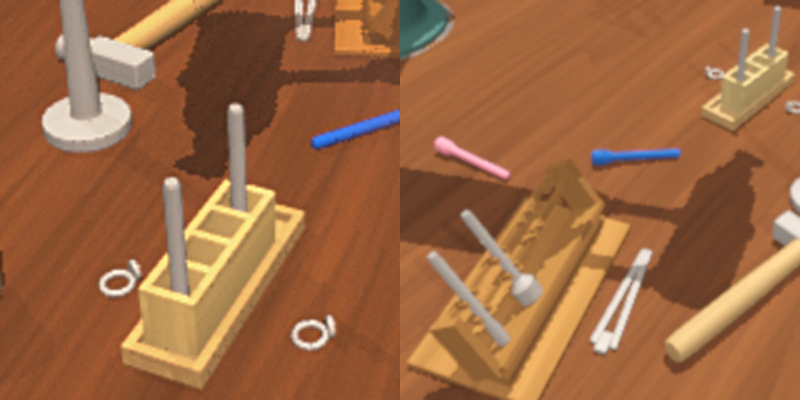

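View pics/wrist15.png

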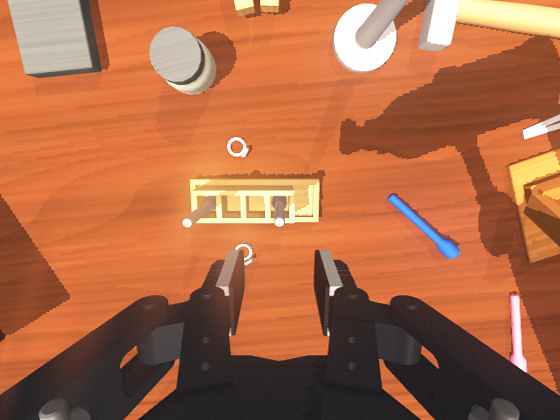

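Both punches stand upright in the end cells. Their tops are at 0.122–0.123 m, which puts the feet at about 12 mm. The small and large punches are still in place, and so are the rings.

```bash
python3 -c "
from workcell import bot
print(bot.finish_job())"
```

```text
the job is handed in; nothing more can be done
None
```

I put both medium punches into the divided box, head down, in its two end cells, and handed the job in at about 24.5 s of the 64 s allowed. The hand-in gave no verdict.

**Finding the mediums:** They were in the rest's +27.5 mm and +82.5 mm places; the camera fits gave head radii of about 8.4–8.7 mm.

**Placing:** I drew each punch square to its axis. Each went into its cell without touching the walls, and I lowered it in about half-millimetre steps until the wrist force rose by about 5 N. I then opened the gripper and backed off.

**Last checks, in the pictures before hand-in:**
- **Punches in the box:** Both stand upright, with their tops at 122–123 mm. That puts the feet about 12 mm up, in adequate agreement with the 11 mm measured from the arm.
- **Punches in the rest:** The small and large punches are where the first fit had them.
- **Everything else:** The rings, tweezers, hammer, jar, mandrel and the blue and pink look-alikes look unmoved. I judged these by eye and did not measure them.
- **Gripper:** It was clear of everything at hand-in.

**What disagreed:**
- The cameras differed by about 2 mm on where the box sits along y. I used 0.176 m, close to the wrist view, and both punches went in without touching.
- The first wrist-camera fit of the second held punch failed. A refit agreed with the other two cameras.

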